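# Open a circlip with pliers over the groove of an axle pin

## Task

Lay the loose axle pin flat in the two vee blocks, square head towards the upright end plate and about centred lengthwise, and let go of it. Then lift the circlip pliers out of their stand by the handles, squeeze the handles fully so that the ring on the tips opens wide, slide the open ring over the pin's free end until it surrounds the groove, and finish while still holding it there: handles squeezed, ring fully open, centred round the groove without leaning on the pin. Leave the die, the steel bar and the tin where they are.

Things in the scene. Friction and masses are not known exactly. Their poses are not given: they have to be found in the camera images.
- pin: Steel axle pin, 180 mm long, 0.35 to 0.6 kg. Origin on its axis at mid length (near its centre of mass), 14 mm above the bench at first; its x axis points along the pin to the grooved end. Round shank, 28 mm diameter. The -x end (x = -90 to -66 mm) is a 28 mm square head; the +x end is round.
- groove (a point): Middle of the pin's groove, on the pin's axis, 70 mm from the pin's origin, 20 mm from the free end face. The groove is a dark band 11 mm wide and 2 mm deep. Axes as the pin's.
- vees: Fixed dark steel fixture. Origin on the bench midway between two vee blocks; x along the vees, z up. Blocks centred at x = -40 and 40 mm, each 20 mm thick, 70 mm wide, 62 mm high, with a 90 degree vee, 42 mm wide at the mouth. Between them a 60 mm gap for the fingers, down to an 8 mm base plate. Upright end plate at x = -117 to -107 mm, 75 mm high.
- pin_seat (a point): Where the pin's origin belongs, 60 mm above the fixture's origin: the pin's axis when it lies in the vees. The pin's x axis then points along the fixture's x (head to the end plate, grooved end overhanging the +x block by 40 mm). Axes as the fixture's.
- pliers: Circlip pliers standing loose and upright, tips down, top 187 mm above the bench, 0.3 kg. Origin on the pivot, 105 mm above the bench in the stand; z up to the handles, which close along y; the tips are bent towards +x and carry the ring. A cross bar at the pivot (20 by 90 by 8 mm, along y) rests in the stand. Gripped by both handles, they hang upright steadily.
- handles (a point): Midway between the handles at the height to grip, 60 mm above the pliers' origin. Black grips, 16 mm wide along x, from 24 mm below to 22 mm above this point. Over their outer faces 56 mm at rest (67 at the top), 26 mm and parallel when fully squeezed. Sprung: they move from 5 N a finger and reach their stop at 13 N; 20 to 40 N holds them there. Axes as the pliers'.
- ring_mid (a point): Centre of the ring (4 mm round wire, eyes fast on the tips, gap on top), in a plane across the pliers' x. It lies at x 30, y 0, z -68 mm in the pliers' frame. Fully open, the ring clears a 34 mm circle round it and is 46 mm wide outside; its lowest is 24 mm below this point. At rest its hole is 25 mm. It goes on the pin with the pliers' x against the pin's x. Axes as the pliers'.
- spread (a joint): Opening of the pliers: 0 at rest (ring closed) to 0.26 rad (handles at their stop, ring fully open). Above 0.22 counts as fully open.
- stand: Fixed wooden stand. Origin on the bench under the pivot, axes as the pliers' at first. Base plate 90 by 120 by 8 mm, two posts at y = -42 and 42 mm, 18 mm wide, 64 mm clear between, 101 mm high plus 8 mm cheeks round the notches for the bar's ends. The pliers lift straight up; with the bar 12 mm higher they may leave towards +x.
- die: Bystander: steel die ring, 72 mm across, 24 mm high; origin under its centre. Leave alone.
- parallel: Bystander: plain steel bar, 120 by 30 by 30 mm; origin under its centre. Leave alone.
- tin: Bystander: grey tin, 66 mm across, 75 mm high; origin under its centre. Leave alone.
Mind the look-alikes: they are no part of the job. Leave any pink look-alike of the pliers alone.

How it is judged (in metres and radians):
On the way, in this order (a step that is already met when the one before it is completed fails the run):
1. the pin lies in both vee blocks, head towards the end plate, let go and at rest (x of groove in the frame of vees between 0.056 and 0.084 m and y of pin in the frame of vees between -0.004 and 0.004 m and z of pin in the frame of vees between 0.056 and 0.064 m and angle between the x axis of pin and the x axis of vees, either way round below 0.06 rad and contact force between the fingers and pin below 0.1 N and contact force between pin and vees above 1 N and linear speed of pin below 0.02 m/s and contact force between the fingers and pliers below 0.1 N), for 0.3 s.
2. the pliers are lifted off their stand with the ring fully open, the ring still clear of the pin (value of joint spread above 0.22 rad and contact force between pliers and stand below 0.05 N and contact force between the fingers and pliers above 5 N and distance between ring_mid and groove above 0.023 m), for 0.1 s.
At the end, for the whole second after the job is handed in: Fingers hold the pliers; ring open (spread > 0.22 rad) round the groove: 3.5 mm along, 6.5 mm in all, 0.2 rad; under 6 N on the pin, off stand and vees. Pin at rest in both vees, head to the end plate, within 14 mm of centred, not touched by fingers (x of groove in the frame of vees between 0.056 and 0.084 m and y of pin in the frame of vees between -0.004 and 0.004 m and z of pin in the frame of vees between 0.056 and 0.064 m and angle between the x axis of pin and the x axis of vees, either way round below 0.06 rad and contact force between the fingers and pin below 0.1 N and contact force between pin and vees above 1 N and value of joint spread above 0.22 rad and distance between ring_mid and groove below 0.0065 m and x of ring_mid in the frame of groove between -0.0035 and 0.0035 m and angle between the x axis of pliers and the x axis of pin, either way round below 0.2 rad and contact force between the fingers and pliers above 5 N and contact force between pliers and pin below 6 N and contact force between pliers and vees below 0.1 N and contact force between pliers and stand below 0.1 N and linear speed of pliers below 0.03 m/s and linear speed of pin below 0.02 m/s); the arm keeps its last pose, push and grip.
It fails at once if the die was shifted more than 30 mm (distance of die from where it was at the start of the episode above 0.03 m).
It fails at once if the steel bar was shifted more than 30 mm (distance of parallel from where it was at the start of the episode above 0.03 m).
It fails at once if the tin was shifted more than 30 mm (distance of tin from where it was at the start of the episode above 0.03 m).
It also fails if it takes over 58 s, if anything falls off the work surface, if the arm or the gripper's body presses on something with over 40 N, if the wrist force passes 120 N, or if a joint passes its speed limit or range.

## Robot

A 6-joint arm with a two-finger parallel gripper is mounted at the origin on the work surface. World frame = base frame: x ahead of the robot, y to its left, z up, the work surface at z = 0. Lengths are in mm, angles in rad, forces in N, time in s.
With the tool pointing down it reaches from about 350 to 975 mm from the base axis. Payload 7.1 kg.
Tool frame: the origin (TCP) lies between the finger pads; the fingertips stand 14 mm ahead of it and the grasp point (between the pads) lies 5 mm behind it; z points along the fingers, y is the direction in which the jaws open and shut (so a half turn about z gives the same grasp; the last joint's range is limited). The gripper opens to 88 mm and grips with 3 to 60 N. Pads are 20 mm wide; open, the fingers measure 115 mm over their backs; the gripper's body (75 mm by 178 mm) begins 61 mm behind the grasp point.
Start: joints at [1.113, 0.423, 1.63, -0, 1.089, -0.019], TCP at [265.501, 565.786, 206.175] pointing down, gripper open.
Joint ranges: [-3, 3], [-0.9, 2.11], [0.09, 2.58], [-1.31, 4.45], [0.11, 2.69], [-2.54, 2.54]. Speed limits (rad/s): [2.39, 2.39, 3.01, 3.14, 3.14, 3.14].

## Interface

Orientations are given as a rotation vector (axis times angle).
In Python, from workcell import get_obs, get_image, calibration, close_job, regions_of, place_of gives the robot as it stands.
- The arm moves only by the tool move_arm, never from a script. Its argument "deltas" is a list of rows, each a list of 5 numbers: the closure in counts, from 0 (fully open) to 255 (shut), then the shift along the tool's x, y, z in m, then the turn about the tool's z in rad. In form: [[grip, x, y, z, roll], ...]. A call has 1 to 5 rows; each row is the pose to reach, as a shift and turn from the pose commanded when the call began, along the tool's axes at that moment; what a row does not reach only later rows make up. A row lasts 1/12 s, in which the tool goes at most 41.7 mm and 7.16 degrees, less where a joint would pass 70% of its speed; a pose out of reach is approached as far as the arm can. A call with a gripper value outside its range is refused whole. The fingers move at their own pace and stop on an object; the grip force is fixed at half the most. Time passes only in rows, so rows that repeat a pose let the fingers close. It gives the time, the measured TCP pose, the force and the opening at its end, in the units of the state.
- get_obs(): the state, without advancing time (a new reading comes with each control period).
- get_image(name): name is "scene" or "top" or "wrist"; returns the picture (384x512x3 uint8, blue, green, red); there is no depth.
- calibration(name): a dict with "intrinsics" (3x3 intrinsics, pixels), "world_to_cam" (4x4, takes a point from world to camera coordinates); the wrist camera has in their place "hand_eye" (4x4, takes a point from camera to tool coordinates, whose origin is the TCP and whose axes are the flange's). Camera axes: x right, y down, z forward; pixel columns grow to the right and rows downward; lengths in mm; the calibration is good to about 2 mm. A picture is of the moment at which its call begins: read the wrist's pose just before it. calibration takes no time and is no camera call.
- close_job(): hands the job in, once; it reports no verdict.
Trained networks look in the newest picture that a camera, given by its name, has taken for a name from the list of things; names that differ only in an ending like _2 or _b are one class to them, and where a whole thing is asked for, a point or a joint stands for the part that bears it (a point fixed in the world has none). Each returns a list of dicts, best first, with "conf" (0 to 1); they miss things now and then, are a little off and sometimes report something else, mostly with a low value. They report only what shows in the picture. A call takes as long as a camera call. They do not tell look-alikes from the thing itself.
- regions_of(camera, name): "region" (384x512 bool, what is visible of it).
- place_of(camera, name): "location" ([x, y, z] in mm, in world coordinates, good to about 4 mm: a listed point, or the origin of a listed thing).
The state is a dict: "t": time; "qpos": joint angles; "qvel": joint speeds; "joint_torque": joint torques, N m; "ee_pos": TCP position; "orientation": TCP orientation; "ft_force": force on the tool from outside, world axes, zero at the start; "moment": the same for the moment, N m; "width": finger opening in mm.
Only numpy, scipy, OpenCV 4.12 (cv2) and the standard library are available. Lean on these libraries where they do the work, as an engineer would, in place of code of your own. Each camera call takes 0.05 s, during which the arm holds its last target.

## Working session

There is one attempt and no reset: what is moved stays moved. The work goes in short steps, Python scripts to look and compute and a tool call to move; the robot and the scene stay as the last step left them, time stands still between calls to the robot, and variables do not carry over. Pictures are saved under pics/ and viewed, and the job is handed in when it is done.

Besides the shell and the picture viewer there is one more tool, called after "Request:" by a JSON object that holds its "op" and its "data", one argument or row to a line. move_arm: Moves the arm, as the interface text tells. Its arguments: {"type":"object","properties":{"deltas":{"type":"array","items":{"type":"array","items":{"type":"number"}}}},"required":["deltas"]}

```bash
ls; mkdir -p pics; python3 - <<'E'
from workcell import *
import cv2
for n in ("scene","top","wrist"):
    cv2.imwrite(f"pics/a_{n}.png",get_image(n))
o=get_obs(); print(o)
for n in ("scene","top","wrist"): print(n,calibration(n))
E
```

```text
pics
{'t': 0.15, 'qpos': array([ 1.11300425e+00,  4.23662422e-01,  1.63048943e+00, -1.96859250e-05,
        1.08859407e+00, -1.90067951e-02]), 'qvel': array([-5.15341555e-04, -3.61742736e-03, -5.11581398e-03,  3.41573112e-05,
       -9.23336452e-04,  4.83575598e-04]), 'joint_torque': array([ 6.64474992e-04, -5.44982815e+01, -2.73922420e+01,  6.43805321e-02,
        2.04370235e-02, -1.73591104e-05]), 'ee_pos': array([265.31642096, 565.40493821, 205.5919069 ]), 'orientation': array([-6.83656671e-01, -3.06604145e+00,  1.76665159e-03]), 'ft_force': array([-0.09747544, -0.8736527 ,  0.1406211 ]), 'moment': array([-0.00647018,  0.0452779 , -0.05012036]), 'width': 87.5438999193155}
scene {'intrinsics': array([[479.18380135,   0.        , 253.05743407],
       [  0.        , 479.18380135, 182.66996819],
       [  0.        ,   0.        ,   1.        ]]), 'world_to_cam': array([[ 8.63814370e-01,  5.03810217e-01,  5.03657272e-06,
        -4.50415170e+02],
       [ 3.46334020e-01, -5.93804244e-01, -7.26257026e-01,
        -9.81514751e+01],
       [-3.65892719e-01,  6.27352999e-01, -6.87423256e
[... 479 characters left out ...]
      [ 8.83206064e-02, -1.08985669e-03, -9.96091503e-01,
         1.05986638e+03],
       [ 0.00000000e+00,  0.00000000e+00,  0.00000000e+00,
         1.00000000e+00]])}
wrist {'intrinsics': array([[320.81113771,   0.        , 259.601467  ],
       [  0.        , 320.81113771, 191.85206734],
       [  0.        ,   0.        ,   1.        ]]), 'hand_eye': array([[ 1.23294954e-03, -9.60824403e-01, -2.77155095e-01,
         7.61855817e+01],
       [ 9.99998524e-01,  1.51632516e-03, -8.08119718e-04,
         1.18754649e+00],
       [ 1.19671839e-03, -2.77153689e-01,  9.60824854e-01,
        -1.78062574e+02],
       [ 0.00000000e+00,  0.00000000e+00,  0.00000000e+00,
         1.00000000e+00]])}
```

View pics/a_scene.png

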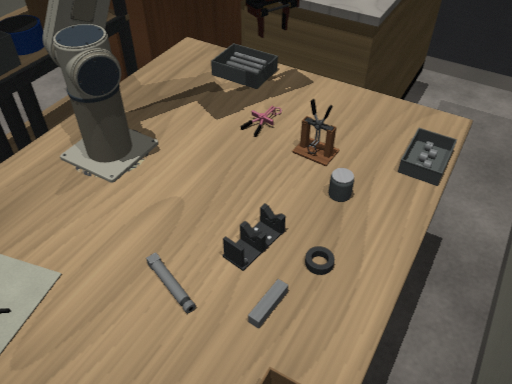

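View pics/a_top.png

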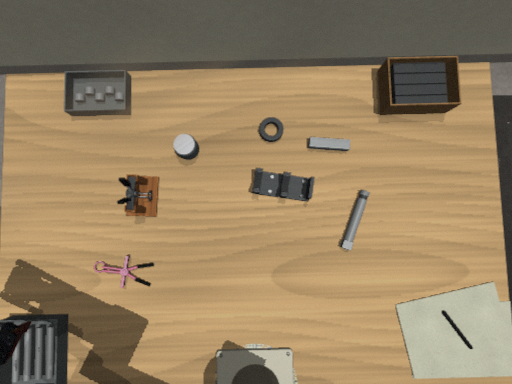

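View pics/a_wrist.png

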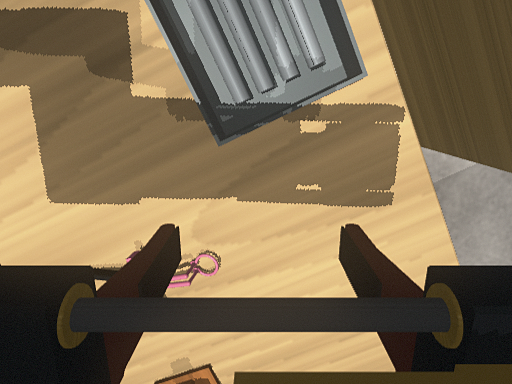

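```bash
python3 - <<'E'
from workcell import *
import cv2, numpy as np
for n in ("scene","top"):
    im=get_image(n)
    for k in ("pin","groove","vees","pin_seat","pliers","handles","ring_mid","stand","die","parallel","tin"):
        r=place_of(n,k)
        print(n,k,[(np.round(d["location"],0).tolist(),round(float(d["conf"]),2)) for d in r[:3]])
    if n=="scene":
        cr=[im[190:330,130:340],im[90:170,230:360]]
    else: cr=[im[120:260,240:390],im[160:300,85:170]]
    for i,c in enumerate(cr):
        f=min(800/c.shape[1],600/c.shape[0]); cv2.imwrite(f"pics/b_{n}{i}.png",cv2.resize(c,None,fx=f,fy=f,interpolation=cv2.INTER_CUBIC))
print(get_obs()["t"])
E
```

```text
scene pin [([473.0, -308.0, 15.0], 0.95)]
scene groove [([538.0, -332.0, 8.0], 0.78)]
scene vees [([584.0, -63.0, -1.0], 0.63), ([558.0, 322.0, 165.0], 0.25), ([697.0, 181.0, -2.0], 0.2)]
scene pin_seat [([584.0, -58.0, 61.0], 0.97)]
scene pliers [([338.0, 368.0, 26.0], 0.92), ([560.0, 323.0, 104.0], 0.91)]
scene handles [([560.0, 322.0, 165.0], 0.96)]
scene ring_mid [([554.0, 291.0, 32.0], 0.97), ([350.0, 441.0, 7.0], 0.83)]
scene stand [([557.0, 324.0, 1.0], 0.8)]
scene die [([744.0, -68.0, -1.0], 0.81)]
scene parallel [([699.0, -241.0, -1.0], 0.97)]
scene tin [([702.0, 180.0, 1.0], 0.83)]
top pin [([538.0, -332.0, 14.0], 0.38)]
top groove [([536.0, -331.0, 16.0], 0.56)]
top vees [([585.0, -60.0, 2.0], 0.73)]
top pin_seat [([560.0, 320.0, -3.0], 0.24)]
top pliers [([342.0, 372.0, 27.0], 0.75), ([557.0, 321.0, 108.0], 0.57), ([749.0, -67.0, -1.0], 0.46)]
top handles [([561.0, 324.0, 162.0], 0.94), ([333.0, 311.0, 12.0], 0.84), ([560.0, 322.0, 0.0], 0.44)]
top ring_mid [([356.0, 441.0, 3.0], 0.65), ([559.0, 294.0, 40.0], 0.64), ([697.0, 188.0, -1.0], 0.45)]
top stand [([562.0, 322.0, -2.0], 0.81)]
top die [([749.0, -66.0, 3.0], 0.87)]
top parallel [([699.0, -234.0, -2.0], 0.79)]
top tin [([699.0, 184.0, 1.0], 0.58)]
1.35
```

View pics/b_scene0.png

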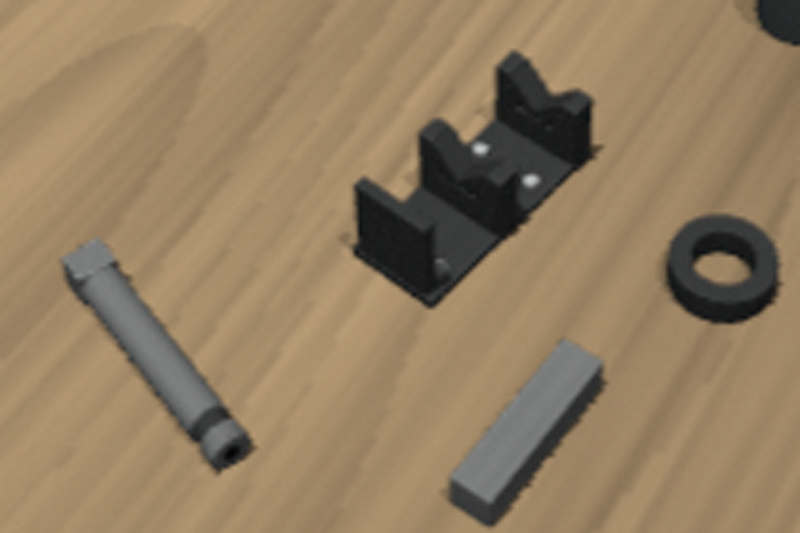

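View pics/b_scene1.png

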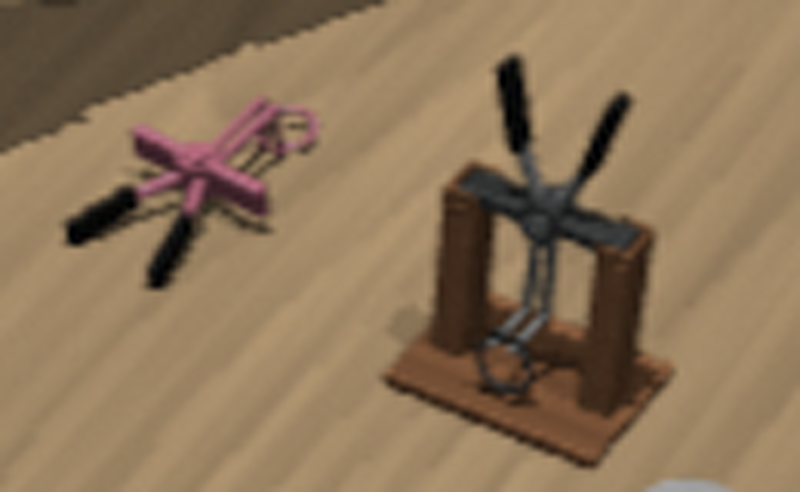

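View pics/b_top0.png

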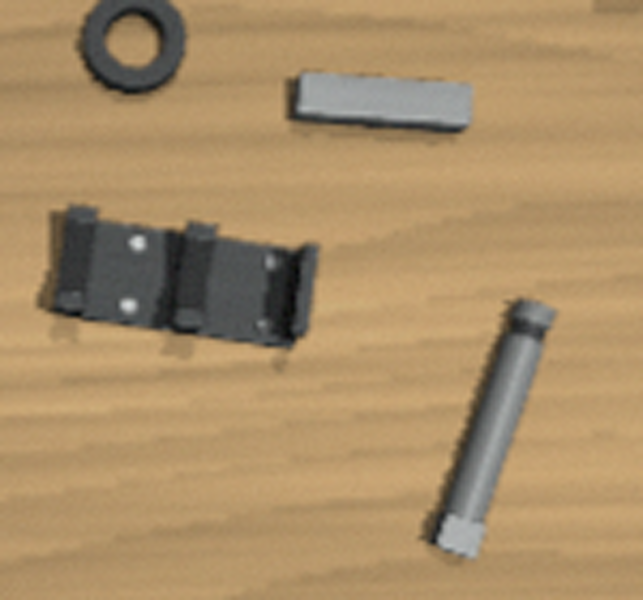

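View pics/b_top1.png

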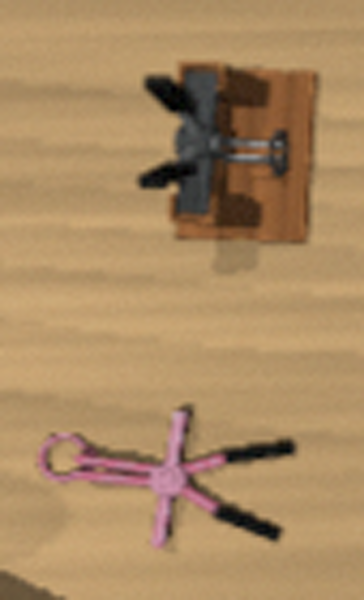

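```bash
cat > h.py <<'E'
from workcell import *
import numpy as np, cv2, sys
from scipy.spatial.transform import Rotation as R
def T():
    o=get_obs(); M=np.eye(4); M[:3,:3]=R.from_rotvec(o["orientation"]).as_matrix(); M[:3,3]=o["ee_pos"]; return M,o
def yaw(M): return np.arctan2(M[1,0],M[0,0])
def go(p,y,):
    M,o=T(); d=M[:3,:3].T@(np.array(p)-M[:3,3])/1000
    r=-(np.deg2rad(y)-yaw(M)); r=(r+np.pi)%(2*np.pi)-np.pi
    print("t%.2f"%o["t"],"pos",o["ee_pos"].round(1),"yaw %.1f"%np.rad2deg(yaw(M)),"w %.1f"%o["width"],"q",o["qpos"].round(2),"F",o["ft_force"].round(1))
    print("delta",d.round(4),"roll",round(r,3),"rows>=",max(np.linalg.norm(d)*1000/41.7,abs(np.rad2deg(r))/7.16))
def W2C(cam):
    c=calibration(cam)
    if cam=="wrist":
        M,_=T(); return c["intrinsics"],np.linalg.inv(M@c["hand_eye"])
    return c["intrinsics"],c["world_to_cam"]
def proj(K,W,p):
    p=np.atleast_2d(p); q=(W[:3,:3]@p.T).T+W[:3,3]; u=(K@q.T).T; return u[:,:2]/u[:,2:]
def onplane(K,W,uv,z):
    uv=np.atleast_2d(uv); Wi=np.linalg.inv(W); d=(Wi[:3,:3]@np.linalg.inv(K)@np.c_[uv,np.ones(len(uv))].T).T
    s=(z-Wi[2,3])/d[:,2]; return Wi[:3,3]+d*s[:,None]
E
python3 -c "
from h import *
go([473,-308,150],-20)"
```

```text
t1.35 pos [265.5 565.8 206.2] yaw 154.9 w 87.8 q [ 1.11  0.42  1.63 -0.    1.09 -0.02] F [-0.4 -0.4  0.4]
delta [-0.5591 -0.7029  0.0562] roll 3.052 rows>= 24.421577984087246
```

Request:
{"op": "move_arm", "data": {
  "deltas": [
    [0,-0.022,-0.028,0,0.12],
    [0,-0.046,-0.058,0,0.24],
    [0,-0.072,-0.09,0,0.36],
    [0,-0.098,-0.122,0,0.48],
    [0,-0.122,-0.153,0,0.6]
  ]
}}

```text
t: 1.77
ee_pos: [311.0, 373.6, 206.1]
orientation: [1.567, 2.723, -0.0]
ft_force: [0.7, -0.1, 0.6]
width: 87.7
```

```bash
python3 -c "
from h import *
go([473,-308,150],-20)"
```

```text
t1.77 pos [311.  373.6 206.1] yaw 120.2 w 87.7 q [ 0.85  0.22  1.93 -0.    0.99  0.33] F [ 0.7 -0.1  0.6]
delta [-0.6707 -0.2025  0.0562] roll 2.447 rows>= 19.577654290087853
```

Request:
{"op": "move_arm", "data": {
  "deltas": [
    [0,-0.034,-0.01,0,0.122],
    [0,-0.069,-0.02,0,0.244],
    [0,-0.104,-0.031,0,0.366],
    [0,-0.139,-0.042,0,0.488],
    [0,-0.172,-0.052,0,0.61]
  ]
}}

```text
t: 2.18
ee_pos: [353.4, 199.1, 206.4]
orientation: [2.312, 2.126, 0.001]
ft_force: [1.0, 1.3, 0.5]
width: 87.9
```

```bash
python3 -c "
from h import *
go([473,-308,150],-20)"
```

```text
t2.18 pos [353.4 199.1 206.4] yaw 85.2 w 87.9 q [ 0.48  0.09  2.09 -0.    0.96  0.57] F [1.  1.3 0.5]
delta [-0.4953  0.1616  0.0564] roll 1.836 rows>= 14.692826681801108
```

```bash
python3 -c "
from h import *
go([570,-60,190],84)"
```

```text
t2.18 pos [353.4 199.1 206.4] yaw 85.2 w 87.9 q [ 0.48  0.09  2.09 -0.    0.96  0.57] F [1.  1.3 0.5]
delta [-0.2401  0.2375  0.0165] roll 0.021 rows>= 8.10840290350236
```

Request:
{"op": "move_arm", "data": {
  "deltas": [
    [0,-0.027,0.027,0,0],
    [0,-0.056,0.056,0,0],
    [0,-0.085,0.085,0,0],
    [0,-0.114,0.114,0,0],
    [0,-0.142,0.142,0,0]
  ]
}}

```text
t: 2.6
ee_pos: [485.1, 46.2, 206.5]
orientation: [2.306, 2.132, 0.001]
ft_force: [0.3, 0.3, -0.6]
width: 87.7
```

Request:
{"op": "move_arm", "data": {
  "deltas": [
    [0,-0.027,0.027,0.005,0],
    [0,-0.054,0.054,0.01,0],
    [0,-0.08,0.08,0.015,0],
    [0,-0.098,0.096,0.016,0.02],
    [0,-0.098,0.096,0.016,0.02]
  ]
}}

```text
t: 3.02
ee_pos: [574.7, -60.5, 189.9]
orientation: [2.331, 2.104, 0.001]
ft_force: [-0.4, -0.2, -0.1]
width: 87.8
```

```bash
cat > look.py <<'E'
from h import *
tag=sys.argv[1]; M,o=T(); im=get_image("wrist"); cv2.imwrite(f"pics/{tag}.png",cv2.resize(im,None,fx=1.5,fy=1.5))
np.save(f"{tag}.npy",M); cv2.imwrite(f"{tag}_raw.png",im)
print(o["ee_pos"].round(1),"yaw %.1f"%np.rad2deg(yaw(M)),"w",o["width"])
for k in sys.argv[2:]:
    print(k,[(np.round(d["location"],1).tolist(),round(float(d["conf"]),2)) for d in place_of("wrist",k)[:3]])
E
python3 look.py c1 vees pin_seat pin
```

```text
[574.7 -60.5 189.9] yaw 84.1 w 87.76576576936571
vees [([582.5, -66.6, -0.8], 0.81)]
pin_seat []
pin [([467.5, -308.1, 15.9], 0.56)]
```

View pics/c1.png

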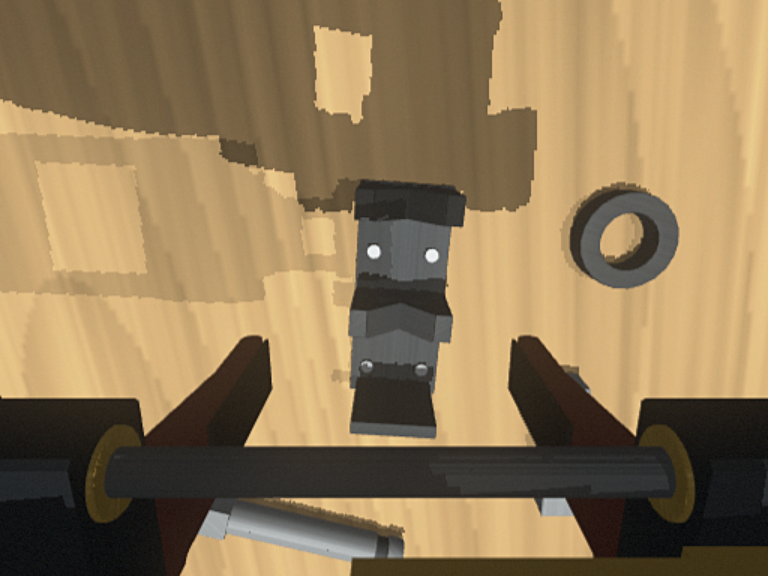

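```bash
cat > ov.py <<'E'
from h import *
def fixpts(x0,y0,yw):
    c,s=np.cos(np.deg2rad(yw)),np.sin(np.deg2rad(yw))
    def f(p): p=np.atleast_2d(p).astype(float); return np.c_[x0+c*p[:,0]-s*p[:,1], y0+s*p[:,0]+c*p[:,1], p[:,2]]
    L=[]
    for bx in (-40,40):
        for x in (bx-10,bx+10):
            L.append([(x,-35,62),(x,-21,62),(x,0,41),(x,21,62),(x,35,62)])
        for y in (-35,-21,21,35): L.append([(bx-10,y,62),(bx+10,y,62)])
    for x in (-117,-107): L.append([(x,-35,75),(x,35,75)])
    L.append([(-90,0,60),(90,0,60)])
    return [f(l) for l in L]
if __name__=="__main__":
    x0,y0,yw=map(float,sys.argv[1:4])
    out=[]
    M=np.load("c1.npy"); c=calibration("wrist")
    views={"wrist":(cv2.imread("c1_raw.png"),c["intrinsics"],np.linalg.inv(M@c["hand_eye"]),(210,100,320,310)),
     "top":(cv2.imread("pics/a_top.png"),*W2C("top"),(240,150,330,220)),"scene":(cv2.imread("pics/a_scene.png"),*W2C("scene"),(215,195,295,275))}
    for n,(im,K,W,(a,b,cc,d)) in views.items():
        f=3 if n=="wrist" else 6
        g=cv2.resize(im[b:d,a:cc],None,fx=f,fy=f,interpolation=cv2.INTER_CUBIC); g=cv2.convertScaleAbs(g,alpha=1.8,beta=20)
        for l in fixpts(x0,y0,yw):
            u=((proj(K,W,l)+.5-[a,b])*f).astype(np.int32); cv2.polylines(g,[u],False,(0,255,0),1)
        cv2.imwrite(f"pics/ov_{n}_{sys.argv[4]}.png",g)
E
python3 ov.py 584 -61 84 1
```

```text
(no output)
```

View pics/ov_wrist_1.png

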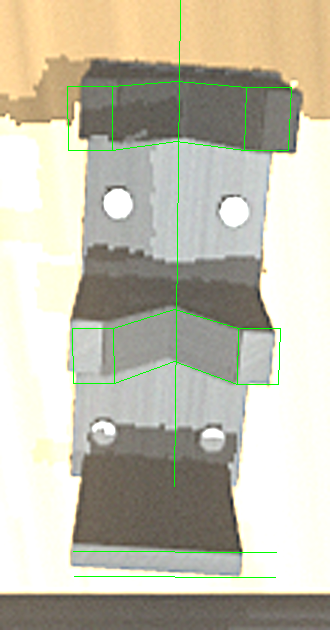

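View pics/ov_top_1.png

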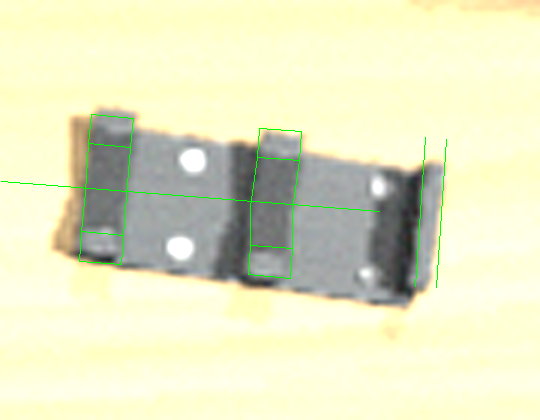

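View pics/ov_scene_1.png

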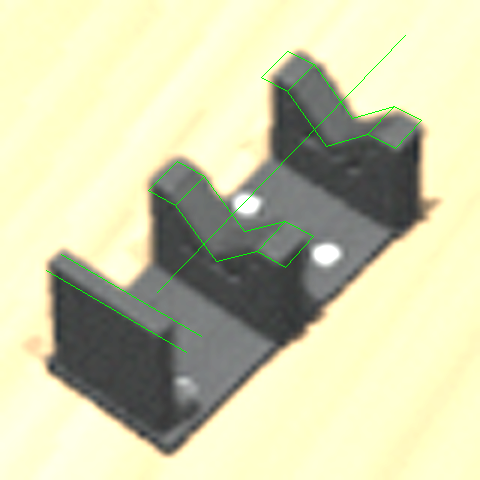

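```bash
cat > fit.py <<'E'
from h import *
from scipy.optimize import least_squares
M=np.load("c1.npy"); c=calibration("wrist")
V={"wrist":(c["intrinsics"],np.linalg.inv(M@c["hand_eye"]),(210,100),3),"top":(*W2C("top"),(240,150),6),"scene":(*W2C("scene"),(215,195),6)}
P={"wrist":[((-50,35,62),(68,370)),((-50,21,62),(104,377)),((-50,-21,62),(240,384)),((-50,-35,62),(272,384)),((-30,35,62),(73,321)),((-30,-35,62),(273,333)),((30,-35,62),(297,152)),((30,35,62),(80,138)),((50,-35,62),(301,90)),
 ((-30,-21,62),(242,329)),((-30,21,62),(108,321))],
"top":[((50,-35,62),(92,110)),((30,-35,62),(135,113)),((50,35,62),(78,257)),((30,35,62),(122,262)),((-30,-35,62),(263,130)),((-50,-35,62),(302,133)),((-50,35,62),(291,277)),((-30,35,62),(248,275))],
"scene":[((-50,35,62),(152,187)),((-30,35,62),(178,158)),((-50,-35,62),(288,263)),((-30,-35,62),(315,237)),((30,35,62),(274,82)),((50,35,62),(299,52)),((50,-35,62),(423,127)),((30,-35,62),(395,147))]}
def res(p,names):
    r=[]
    cc,s=np.cos(p[2]),np.sin(p[2])
    for n in names:
        K,W,off,f=V[n]
        for q,uv in P[n]:
            w=[p[0]+cc*q[0]-s*q[1],p[1]+s*q[0]+cc*q[1],q[2]+(p[3] if len(p)>3 else 0)]
            r+=list((proj(K,W,w)[0]+.5-np.array(off)-np.array(uv)/f)*(1 if n!="wrist" else 1))
    return np.array(r)
for ns in (["wrist"],["top"],["scene"],["wrist","top","scene"]):
    s=least_squares(res,[584,-61,1.45],args=(ns,),loss="soft_l1"); print(ns,s.x[:2].round(1),np.rad2deg(s.x[2]).round(1),"rms",np.sqrt(np.mean(res(s.x,ns)**2)).round(2))
    if len(ns)>1:
        s=least_squares(res,[584,-61,1.45,0],args=(ns,),loss="soft_l1"); print("free z",s.x.round(2))
E
python3 fit.py
```

```text
['wrist'] [585.2 -59.7] 80.6 rms 1.06
['top'] [584.9 -61.3] 82.8 rms 0.21
['scene'] [585.5 -60. ] 82.1 rms 0.54
['wrist', 'top', 'scene'] [585.1 -59.9] 81.1 rms 0.83
free z [ 5.8515e+02 -6.0030e+01  1.4100e+00 -5.7000e-01]
```

```bash
python3 -c "
from h import *
go([473,-308,120],-20)"
```

```text
t3.22 pos [571.2 -56.3 190.1] yaw 84.4 w 87.8 q [-0.12  0.37  1.76  0.    1.02 -0.02] F [ 0.2 -0.1  0.5]
delta [-0.2601 -0.0731  0.0701] roll 1.822 rows>= 14.583168289912727
```

Request:
{"op": "move_arm", "data": {
  "deltas": [
    [0,-0.02,-0.006,0.003,0.122],
    [0,-0.045,-0.012,0.006,0.244],
    [0,-0.07,-0.02,0.01,0.366],
    [0,-0.1,-0.028,0.015,0.488],
    [0,-0.13,-0.036,0.02,0.61]
  ]
}}

```text
t: 3.63
ee_pos: [522.6, -182.2, 170.6]
orientation: [2.856, 1.309, 0.001]
ft_force: [-0.1, -0.3, 0.5]
width: 87.7
```

```bash
python3 -c "
from h import *
go([473,-308,120],-20)"
```

```text
t3.63 pos [ 522.6 -182.2  170.6] yaw 49.3 w 87.7 q [-0.36  0.36  1.82  0.    0.96  0.35] F [-0.1 -0.3  0.5]
delta [-0.1277  0.0445  0.0505] roll 1.209 rows>= 9.672358642134382
```

Request:
{"op": "move_arm", "data": {
  "deltas": [
    [0,-0.025,0.009,0.01,0.122],
    [0,-0.05,0.018,0.02,0.244],
    [0,-0.08,0.028,0.03,0.366],
    [0,-0.105,0.037,0.04,0.488],
    [0,-0.128,0.044,0.05,0.61]
  ]
}}

```text
t: 4.05
ee_pos: [473.1, -308.8, 120.3]
orientation: [3.117, 0.389, 0.001]
ft_force: [0.4, 1.3, 0.2]
width: 87.8
```

Request:
{"op": "move_arm", "data": {
  "deltas": [
    [0,0,0,0,0.122],
    [0,0,0,0,0.244],
    [0,0,0,0,0.366],
    [0,0,0,0,0.488],
    [0,0,0,0,0.6]
  ]
}}

```text
t: 4.47
ee_pos: [473.6, -307.3, 120.6]
orientation: [-3.093, 0.55, -0.0]
ft_force: [-0.2, -0.5, -0.5]
width: 87.6
```

```bash
python3 look.py d1 pin groove
```

```text
[ 473.6 -307.3  120.6] yaw -20.1 w 87.61998248731194
pin [([472.3, -308.0, 12.3], 0.92)]
groove [([536.2, -332.1, 9.3], 0.64)]
```

View pics/d1.png

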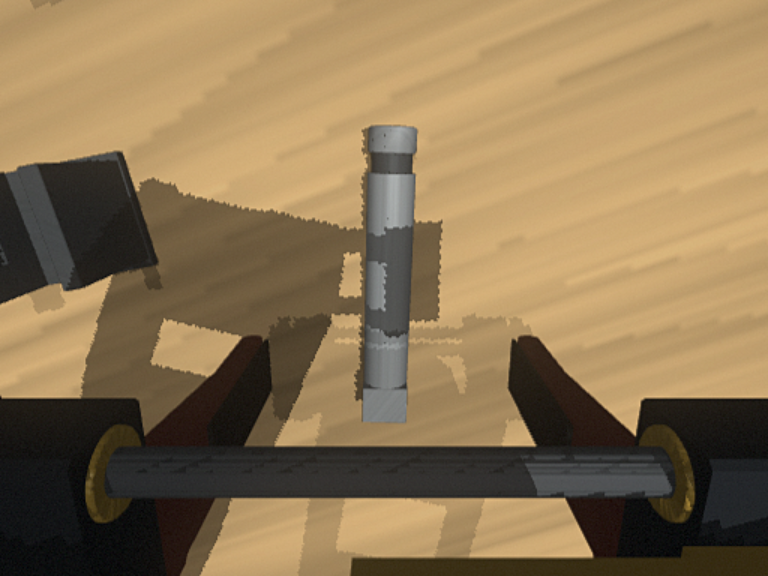

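```bash
python3 - <<'E'
from h import *
M=np.load("d1.npy"); c=calibration("wrist"); K=c["intrinsics"]; W=np.linalg.inv(M@c["hand_eye"])
# head top rear edge, groove centre, neck
for n,uv,z in (("head rear top",(384.5,423),28),("head front top",(385,389),28),("head mid",(385,405),28),("groove",(392,163),14),("groove top",(392,163),26),("end",(393,126),28),("shank",(386.5,380),14)):
    print(n,onplane(K,W,np.array(uv)/1.5,z)[0].round(1))
a=onplane(K,W,np.array([392,163])/1.5,26)[0]; b=onplane(K,W,np.array([385,405])/1.5,28)[0]
d=a-b; print(np.rad2deg(np.arctan2(d[1],d[0])),np.linalg.norm(d[:2]), "expect 148", "origin",b[:2]+d[:2]*78/148)
go([472.5,-308,18],-20)
E
```

```text
head rear top [ 388.9 -272.2   28. ]
head front top [ 411.2 -280.7   28. ]
head mid [ 400.8 -276.9   28. ]
groove [ 537.3 -331.3   14. ]
groove top [ 537.6 -331.4   26. ]
end [ 555.5 -338.4   28. ]
shank [ 410.1 -281.2   14. ]
-21.708910052467797 147.27246249064322 expect 148 origin [ 472.89932634 -305.59455336]
t4.62 pos [ 473.7 -307.5  120.6] yaw -19.6 w 87.9 q [-0.6   0.45  1.82  0.    0.87  1.32] F [-0.7 -0.6 -0. ]
delta [-0.001   0.0008  0.1026] roll 0.006 rows>= 2.4602925435853877
```

Request:
{"op": "move_arm", "data": {
  "deltas": [
    [0,-0.001,-0.0005,0.03,0.034],
    [0,-0.001,-0.0005,0.065,0.034],
    [0,-0.001,-0.0005,0.09,0.034],
    [0,-0.001,-0.0005,0.1035,0.034],
    [0,-0.001,-0.0005,0.1035,0.034]
  ]
}}

```text
t: 5.03
ee_pos: [470.9, -305.8, 13.9]
orientation: [-3.084, 0.588, 0.008]
ft_force: [1.0, -0.3, 0.1]
width: 87.8
```

Request:
{"op": "move_arm", "data": {
  "deltas": [
    [255,0,0,0,0],
    [255,0,0,0,0],
    [255,0,0,0,0],
    [255,0,0,0,0],
    [255,0,0,0,0]
  ]
}}

```text
t: 5.45
ee_pos: [473.5, -308.3, 17.8]
orientation: [3.084, -0.594, 0.003]
ft_force: [-1.0, 0.2, -0.5]
width: 58.3
```

Request:
{"op": "move_arm", "data": {
  "deltas": [
    [255,0,0,0,0],
    [255,0,0,0,0],
    [255,0,0,0,0]
  ]
}}

```text
t: 5.7
ee_pos: [472.9, -308.0, 16.9]
orientation: [3.085, -0.595, 0.001]
ft_force: [0.6, -0.1, -1.1]
width: 38.0
```

Request:
{"op": "move_arm", "data": {
  "deltas": [
    [255,0,0,0,0],
    [255,0,0,0,0],
    [255,0,0,0,0],
    [255,0,0,0,0]
  ]
}}

```text
t: 6.03
ee_pos: [472.8, -307.9, 16.6]
orientation: [-3.085, 0.595, 0.0]
ft_force: [-0.4, 0.5, -0.4]
width: 11.2
```

Request:
{"op": "move_arm", "data": {
  "deltas": [
    [255,0,0,-0.01,0],
    [255,0,0,-0.03,0],
    [255,0,0,-0.06,0],
    [255,0,0,-0.09,0],
    [255,0,0,-0.12,0]
  ]
}}

```text
t: 6.45
ee_pos: [472.5, -307.7, 138.4]
orientation: [-3.085, 0.595, 0.001]
ft_force: [0.3, -0.3, -0.4]
width: 0.5
```

```bash
python3 -c "
from h import *
go([585.1,-60.3,160],81.8)"; python3 look.py e1 groove pin
```

```text
t6.45 pos [ 472.5 -307.7  138.4] yaw -21.8 w 0.5 q [-0.6   0.42  1.82  0.    0.9   1.35] F [ 0.3 -0.3 -0.4]
delta [ 0.0125 -0.2715 -0.0216] roll -1.809 rows>= 14.474834366622492
[ 472.5 -307.7  138.4] yaw -21.8 w 0.47913796124428487
groove [([535.3, -333.6, 8.6], 0.84)]
pin [([465.9, -304.3, 14.0], 0.56)]
```

View pics/e1.png

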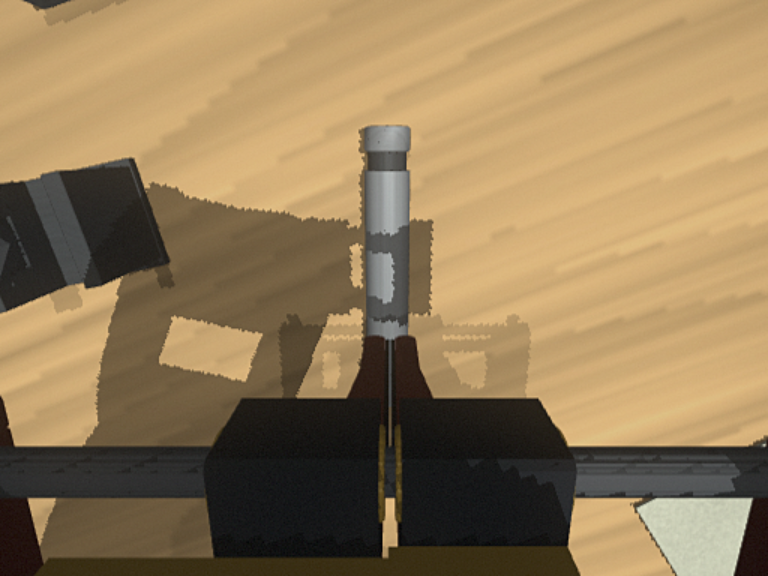

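```bash
python3 - <<'E'
from h import *
c=calibration("wrist"); K=c["intrinsics"]; H=np.linalg.inv(c["hand_eye"])
for p in [(0,44,14),(10,44,14),(-10,44,14),(0,-44,14),(0,0,14),(10,0,14),(0,0,0),(0,0,100),(0,0,124)]: print(p,(proj(K,H,np.array(p,float))[0]*1.5).round(0))
M=np.load("e1.npy");W=np.linalg.inv(M@c["hand_eye"])
a=onplane(K,W,np.array([387.5,160])/1.5,26)[0];print(a)
im=get_image("scene"); cv2.imwrite("pics/e2.png",cv2.resize(im[150:350,60:330],None,fx=2.9,fy=2.9,interpolation=cv2.INTER_CUBIC))
cv2.imwrite("pics/e3.png",get_image("top"))
E
```

```text
(0, 44, 14) [495. 333.]
(10, 44, 14) [496. 311.]
(-10, 44, 14) [493. 355.]
(0, -44, 14) [288. 333.]
(0, 0, 14) [391. 333.]
(10, 0, 14) [392. 311.]
(0, 0, 0) [392. 346.]
(0, 0, 100) [391. 281.]
(0, 0, 124) [391. 271.]
[ 537.8390575  -331.71658477   26.        ]
```

View pics/e2.png

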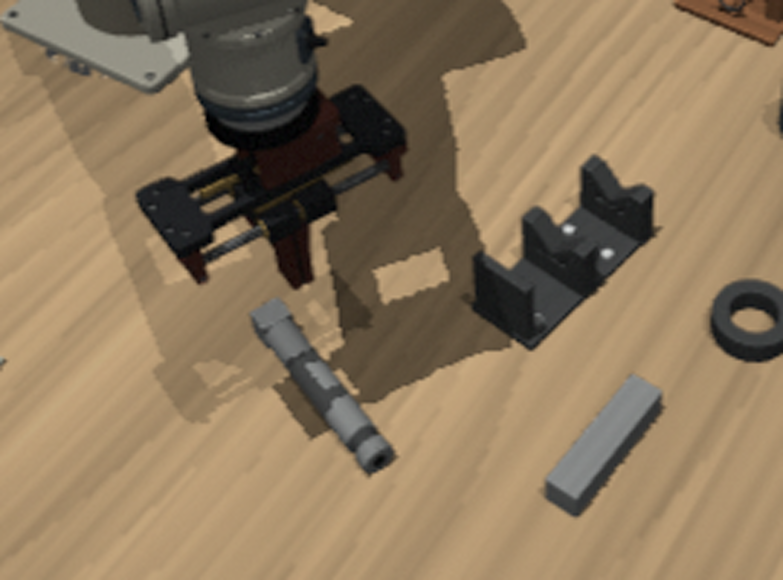

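```bash
python3 - <<'E'
from h import *
from scipy.optimize import least_squares
c=calibration("wrist"); K=c["intrinsics"]; H=np.linalg.inv(c["hand_eye"])
for z in (14,0,-5,-10,-15,-20,-30):
    print(z,(proj(K,H,np.array([(10,44,z),(10,-44,z),(10,0,z)],float))*1.5).round(0).tolist())
im=cv2.imread("d1_raw.png"); cv2.imwrite("pics/d1z.png",cv2.resize(im[200:380,100:420],None,fx=2.5,fy=2.5,interpolation=cv2.INTER_CUBIC))
im=cv2.imread("e1_raw.png"); cv2.imwrite("pics/e1z.png",cv2.resize(im[200:300,200:320],None,fx=6,fy=6,interpolation=cv2.INTER_CUBIC))
E
```

```text
14 [[496.0, 311.0], [287.0, 311.0], [392.0, 311.0]]
0 [[504.0, 322.0], [280.0, 322.0], [392.0, 322.0]]
-5 [[507.0, 327.0], [277.0, 327.0], [392.0, 327.0]]
-10 [[510.0, 332.0], [274.0, 331.0], [392.0, 332.0]]
-15 [[513.0, 337.0], [271.0, 336.0], [392.0, 337.0]]
-20 [[517.0, 342.0], [267.0, 342.0], [392.0, 342.0]]
-30 [[524.0, 353.0], [260.0, 353.0], [392.0, 353.0]]
```

View pics/d1z.png

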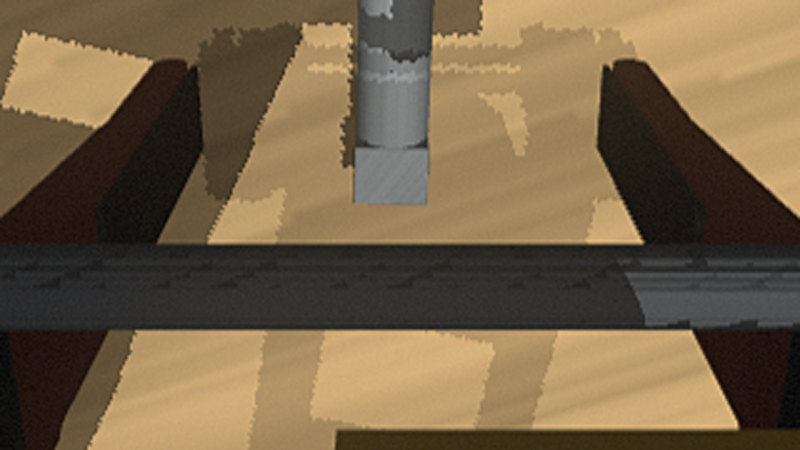

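View pics/e1z.png

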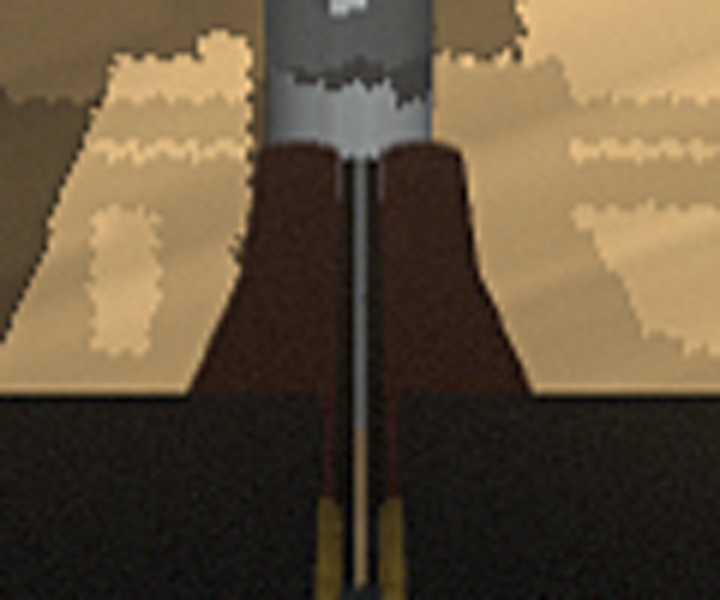

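View pics/e3.png

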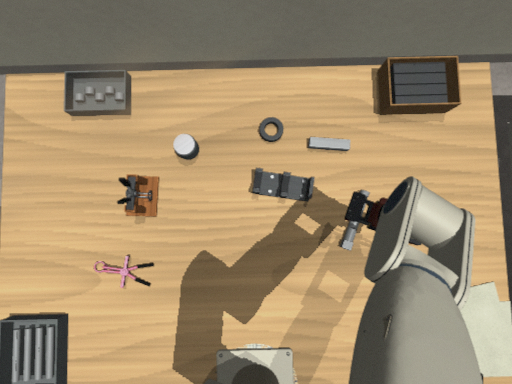

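```bash
python3 - <<'E'
from h import *
K,W=W2C("scene"); M,o=T(); print(o["ee_pos"],o["qpos"].round(4))
for z in (14,0,-5,-10,-15,-20,-30):
    p=np.array([(0,0,z,1),(10,0,z,1),(-10,0,z,1)],float)@M.T
    print(z,((proj(K,W,p[:,:3])-[60,150])*2.9).round(0).tolist())
E
```

```text
[ 472.49967339 -307.64378015  136.7314137 ] [-0.5982  0.4254  1.8171 -0.      0.8991  1.3537]
14 [[300.0, 304.0], [307.0, 312.0], [294.0, 296.0]]
0 [[298.0, 292.0], [305.0, 301.0], [291.0, 284.0]]
-5 [[297.0, 288.0], [304.0, 297.0], [290.0, 280.0]]
-10 [[296.0, 284.0], [303.0, 292.0], [289.0, 276.0]]
-15 [[295.0, 280.0], [302.0, 288.0], [289.0, 272.0]]
-20 [[294.0, 276.0], [301.0, 284.0], [288.0, 267.0]]
-30 [[293.0, 267.0], [300.0, 275.0], [286.0, 259.0]]
```

Request:
{"op": "move_arm", "data": {
  "deltas": [
    [0,0,0,0,0],
    [0,0,0,0.02,0],
    [0,0,0,0.04,0],
    [0,0,0,0.06,0],
    [0,0,0,0.08,0]
  ]
}}

```text
t: 7.12
ee_pos: [471.9, -307.2, 54.5]
orientation: [-3.084, 0.595, 0.003]
ft_force: [0.4, -0.9, 0.3]
width: 29.9
```

Request:
{"op": "move_arm", "data": {
  "deltas": [
    [0,0,0,0,0],
    [0,0,0,0,0],
    [0,0,0,0,0],
    [0,0,0,0,0],
    [0,0,0,0,0]
  ]
}}

```text
t: 7.53
ee_pos: [473.5, -308.3, 57.8]
orientation: [3.084, -0.595, 0.003]
ft_force: [0.6, -0.1, 0.2]
width: 63.4
```

```bash
python3 -c "
from h import *
go([472.7,-306.8,-8],-21.7)"; python3 look.py f1; python3 - <<'E'
from h import *
cv2.imwrite("pics/f2.png",cv2.resize(get_image("scene")[180:340,90:290],None,fx=4,fy=4,interpolation=cv2.INTER_CUBIC))
K,W=W2C("scene"); M,o=T()
for z in (14,0,-10,-15,-20):
    p=np.array([(10,44,z,1),(10,-44,z,1)],float)@M.T
    print(z,((proj(K,W,p[:,:3])-[90,180])*4).round(0).tolist())
E
```

```text
t7.53 pos [ 473.5 -308.3   57.8] yaw -21.8 w 63.4 q [-0.6   0.55  1.85  0.    0.74  1.35] F [ 0.6 -0.1  0.2]
delta [-0.0014 -0.0011  0.0657] roll -0.002 rows>= 1.577307678741325
[ 473.5 -308.3   57.8] yaw -21.8 w 63.3746186598579
14 [[254.0, 437.0], [386.0, 359.0]]
0 [[250.0, 422.0], [384.0, 344.0]]
-10 [[248.0, 412.0], [382.0, 334.0]]
-15 [[246.0, 407.0], [381.0, 328.0]]
-20 [[245.0, 402.0], [381.0, 323.0]]
```

View pics/f1.png

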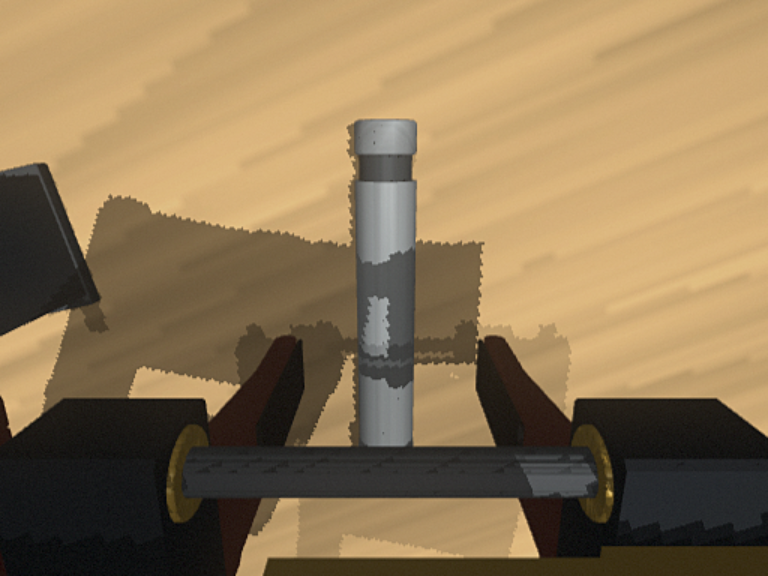

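View pics/f2.png

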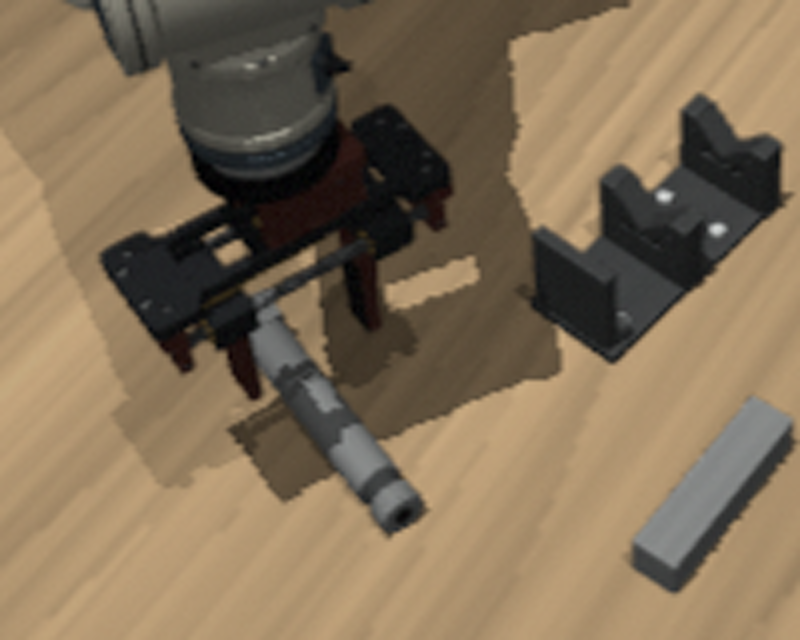

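Request:
{"op": "move_arm", "data": {
  "deltas": [
    [0,0,-0.001,0.02,0],
    [0,0,-0.001,0.038,0],
    [0,0,-0.001,0.052,0],
    [0,0,-0.001,0.06,0],
    [0,0,-0.001,0.065,0]
  ]
}}

```text
t: 8.05
ee_pos: [473.0, -306.8, -8.9]
orientation: [-3.084, 0.595, 0.001]
ft_force: [1.3, 0.0, -0.1]
width: 87.8
```

Request:
{"op": "move_arm", "data": {
  "deltas": [
    [255,0,0,0,0],
    [255,0,0,0,0],
    [255,0,0,0,0],
    [255,0,0,0,0],
    [255,0,0,0,0]
  ]
}}

```text
t: 8.47
ee_pos: [473.6, -307.2, -7.6]
orientation: [3.084, -0.595, 0.002]
ft_force: [-1.1, 0.7, -0.2]
width: 58.2
```

Request:
{"op": "move_arm", "data": {
  "deltas": [
    [255,0,0,0,0],
    [255,0,0,0,0],
    [255,0,0,0,0],
    [255,0,0,0,0],
    [255,0,0,0,0]
  ]
}}

```text
t: 8.88
ee_pos: [473.2, -306.9, -8.3]
orientation: [-3.085, 0.595, 0.0]
ft_force: [0.3, 0.8, 0.6]
width: 27.1
```

Request:
{"op": "move_arm", "data": {
  "deltas": [
    [255,0,0,0,0],
    [255,0,0,0,0],
    [255,0,0,-0.01,0],
    [255,0,0,-0.02,0],
    [255,0,0,-0.03,0]
  ]
}}

```text
t: 9.3
ee_pos: [472.9, -306.8, 22.4]
orientation: [-3.085, 0.595, 0.001]
ft_force: [0.6, 0.1, -3.6]
width: 27.2
```

Request:
{"op": "move_arm", "data": {
  "deltas": [
    [255,0,0,-0.02,0],
    [255,0,0,-0.045,0],
    [255,0,0,-0.075,0],
    [255,0,0,-0.105,0],
    [255,0,0,-0.13,0]
  ]
}}

```text
t: 9.72
ee_pos: [473.3, -307.1, 154.7]
orientation: [3.084, -0.595, 0.003]
ft_force: [-0.3, -0.3, -5.1]
width: 27.2
```

```bash
python3 -c "
from h import *
go([585.1,-60.3,140],81.8)"; python3 look.py g1 groove pin
```

```text
t9.72 pos [ 473.3 -307.1  154.7] yaw -21.8 w 27.2 q [-0.6   0.4   1.81 -0.    0.93  1.36] F [-0.3 -0.3 -5.1]
delta [ 0.0119 -0.2707  0.0146] roll -1.809 rows>= 14.475055730174368
[ 473.3 -307.1  154.7] yaw -21.8 w 27.194933747209756
groove [([532.8, -335.7, 172.0], 0.72)]
pin [([470.8, -310.9, 175.3], 0.82)]
```

View pics/g1.png

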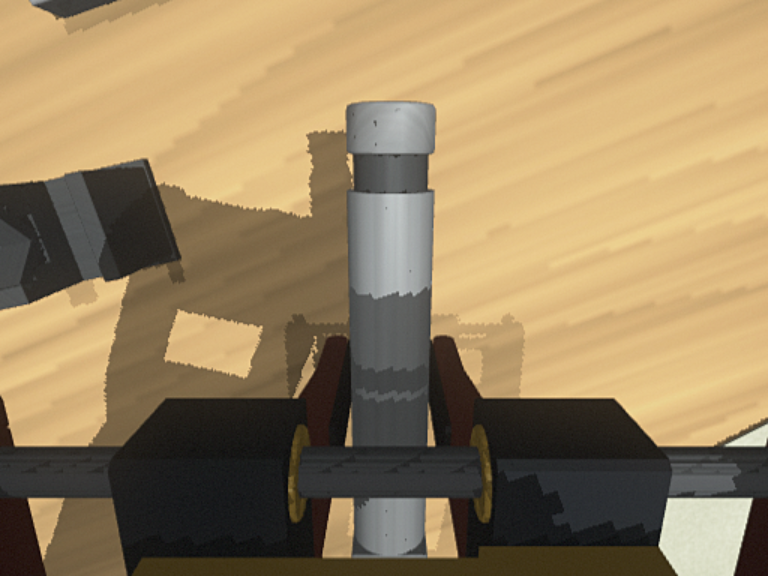

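```bash
python3 - <<'E'
from h import *
M=np.load("g1.npy"); c=calibration("wrist"); K=c["intrinsics"]; W=np.linalg.inv(M@c["hand_eye"])
for zt in (175,177,179):
  for n,uv,dz in (("groove f",(391,153),0),("groove",(391,173),12),("end",(391,103),14)):
    p=np.array([*onplane(K,W,np.array(uv)/1.5,zt+(dz))[0],1]); print(zt,n,(np.linalg.inv(M)@p)[:3].round(1))
E
```

```text
175 groove f [ 74.1  -0.5 -20.2]
175 groove [ 68.5  -0.6 -32.2]
175 end [ 87.7  -0.6 -34.2]
177 groove f [ 74.1  -0.5 -22.2]
177 groove [ 68.6  -0.6 -34.2]
177 end [ 87.5  -0.6 -36.2]
179 groove f [ 74.2  -0.5 -24.2]
179 groove [ 68.7  -0.6 -36.2]
179 end [ 87.3  -0.6 -38.2]
```

Request:
{"op": "move_arm", "data": {
  "deltas": [
    [255,0.001,-0.015,0,-0.1],
    [255,0.002,-0.032,0,-0.2],
    [255,0.003,-0.05,0,-0.31],
    [255,0.004,-0.068,0.005,-0.42],
    [255,0.005,-0.085,0.01,-0.53]
  ]
}}

```text
t: 10.28
ee_pos: [508.5, -228.6, 139.8]
orientation: [-3.131, -0.242, 0.004]
ft_force: [-0.5, 0.3, -4.6]
width: 27.3
```

```bash
python3 -c "
from h import *
go([585.3,-58.8,140],81.8)"
```

```text
t10.28 pos [ 508.5 -228.6  139.8] yaw 8.8 w 27.3 q [-0.44  0.41  1.83  0.    0.9   0.97] F [-0.5  0.3 -4.6]
delta [ 0.1019 -0.156  -0.0002] roll -1.274 rows>= 10.192025994787091
```

Request:
{"op": "move_arm", "data": {
  "deltas": [
    [255,0.016,-0.025,0,-0.11],
    [255,0.034,-0.052,0,-0.23],
    [255,0.052,-0.08,0,-0.35],
    [255,0.068,-0.105,0,-0.47],
    [255,0.082,-0.127,0,-0.58]
  ]
}}

```text
t: 10.7
ee_pos: [570.7, -90.1, 139.5]
orientation: [-2.93, -1.128, 0.005]
ft_force: [0.4, -0.3, -3.7]
width: 27.2
```

```bash
python3 -c "
from h import *
go([585.3,-58.8,140],81.8)"
```

```text
t10.70 pos [570.7 -90.1 139.5] yaw 42.1 w 27.2 q [-0.18  0.44  1.78  0.    0.92  0.66] F [ 0.4 -0.3 -3.7]
delta [ 0.0318 -0.0134 -0.0005] roll -0.692 rows>= 5.540632554422995
```

Request:
{"op": "move_arm", "data": {
  "deltas": [
    [255,0.01,-0.004,0,-0.12],
    [255,0.018,-0.007,0,-0.24],
    [255,0.025,-0.01,0,-0.36],
    [255,0.028,-0.012,0,-0.48],
    [255,0.03,-0.013,0,-0.59]
  ]
}}

```text
t: 11.12
ee_pos: [584.0, -61.6, 139.4]
orientation: [-2.474, -1.931, 0.004]
ft_force: [-0.2, -0.1, -4.0]
width: 27.8
```

```bash
python3 -c "
from h import *
go([585.3,-58.8,140],81.8)"
```

```text
t11.12 pos [584.  -61.6 139.4] yaw 76.0 w 27.8 q [-0.13  0.45  1.76  0.    0.93  0.12] F [-0.2 -0.1 -4. ]
delta [ 0.003   0.0006 -0.0006] roll -0.102 rows>= 0.8168421196177379
```

Request:
{"op": "move_arm", "data": {
  "deltas": [
    [255,0.0025,0.0005,0,-0.1],
    [255,0.0025,0.0005,0.015,-0.1],
    [255,0.0025,0.0005,0.035,-0.1],
    [255,0.0025,0.0005,0.05,-0.1],
    [255,0.0025,0.0005,0.055,-0.1]
  ]
}}

```text
t: 11.53
ee_pos: [583.3, -59.8, 82.5]
orientation: [-2.38, -2.043, 0.007]
ft_force: [0.4, 0.7, -3.5]
width: 27.1
```

Request:
{"op": "move_arm", "data": {
  "deltas": [
    [255,0,0,0,0],
    [255,0,0,0,0]
  ]
}}

```text
t: 11.7
ee_pos: [585.9, -60.1, 85.9]
orientation: [-2.383, -2.045, 0.002]
ft_force: [0.8, -0.3, -3.6]
width: 27.5
```

```bash
python3 -c "
from h import *
go([585.3,-58.8,38],81.8)"; python3 look.py i1; python3 - <<'E'
from h import *
cv2.imwrite("pics/i2.png",cv2.resize(get_image("scene")[150:290,180:330],None,fx=5,fy=4.2,interpolation=cv2.INTER_CUBIC))
E
```

```text
t11.70 pos [585.9 -60.1  85.9] yaw 81.3 w 27.5 q [-0.12  0.53  1.78 -0.    0.83  0.03] F [ 0.8 -0.3 -3.6]
delta [ 0.0012 -0.0007  0.0479] roll -0.009 rows>= 1.1482444657991437
[585.9 -60.1  85.9] yaw 81.3 w 27.514804687271344
```

View pics/i1.png

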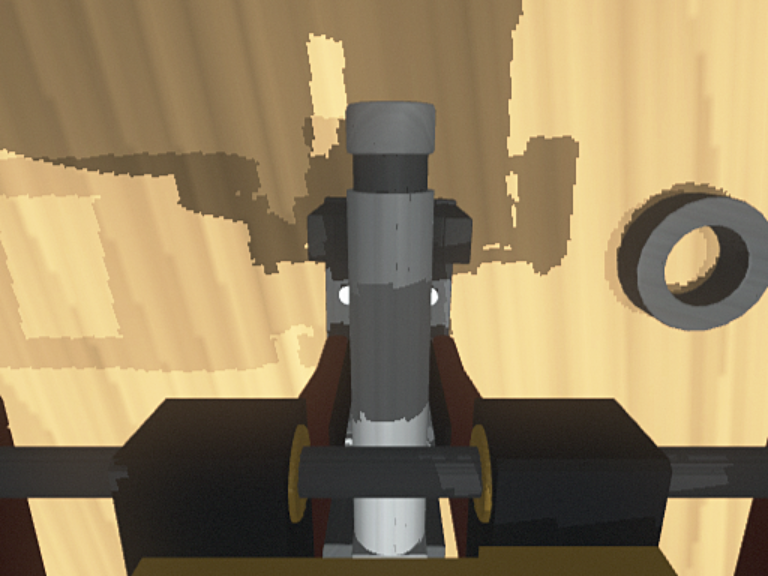

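View pics/i2.png

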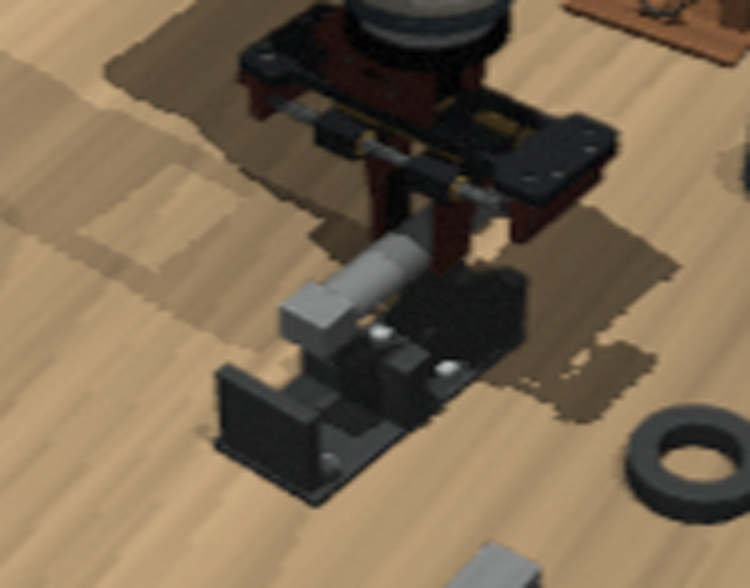

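Request:
{"op": "move_arm", "data": {
  "deltas": [
    [255,0.001,-0.0005,0.012,0],
    [255,0.001,-0.0005,0.026,0],
    [255,0.001,-0.0005,0.036,0],
    [255,0.001,-0.0005,0.042,0],
    [255,0.001,-0.0005,0.045,0]
  ]
}}

```text
t: 12.22
ee_pos: [585.6, -59.0, 40.5]
orientation: [-2.383, -2.046, 0.002]
ft_force: [-0.3, -0.9, -4.1]
width: 27.4
```

Request:
{"op": "move_arm", "data": {
  "deltas": [
    [255,0,0,0.001,0],
    [255,0,0,0.002,0],
    [255,0,0,0.003,0],
    [255,0,0,0.003,0]
  ]
}}

```text
t: 12.55
ee_pos: [586.4, -59.1, 39.1]
orientation: [2.383, 2.046, 0.001]
ft_force: [-1.5, 0.8, -0.9]
width: 27.5
```

Request:
{"op": "move_arm", "data": {
  "deltas": [
    [0,0,0,0,0],
    [0,0,0,0,0],
    [0,0,0,0,0],
    [0,0,0,0,0],
    [0,0,0,0,0]
  ]
}}

```text
t: 12.97
ee_pos: [586.6, -59.2, 39.0]
orientation: [2.383, 2.046, 0.001]
ft_force: [0.2, 0.1, 0.8]
width: 57.2
```

Request:
{"op": "move_arm", "data": {
  "deltas": [
    [0,0,0,-0.01,0],
    [0,0,0,-0.04,0],
    [0,0,0,-0.08,0],
    [0,0,0,-0.12,0],
    [0,0,0,-0.16,0]
  ]
}}

```text
t: 13.38
ee_pos: [585.8, -59.1, 201.0]
orientation: [-2.384, -2.046, 0.0]
ft_force: [0.8, -0.7, -0.3]
width: 87.2
```

```bash
python3 look.py j1 groove pin; python3 - <<'E'
from h import *
cv2.imwrite("pics/j2.png",cv2.resize(get_image("scene")[170:290,190:310],None,fx=5,fy=5,interpolation=cv2.INTER_CUBIC))
for k in ("pin","groove"): print(k,[(d["location"],d["conf"]) for d in place_of("scene",k)[:2]])
E
```

```text
[585.8 -59.1 201. ] yaw 81.3 w 87.16178786529112
groove [([595.5, 5.7, 54.0], 0.61)]
pin [([580.7, -59.9, 59.4], 0.7)]
pin [([584.0, -63.7, 60.2], 0.58)]
groove [([595.9, 9.5, 56.2], 0.85)]
```

View pics/j1.png

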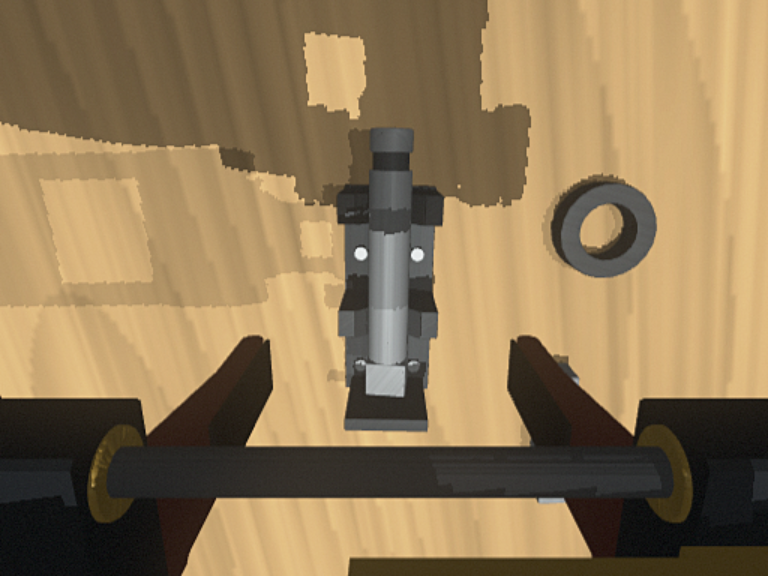

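View pics/j2.png

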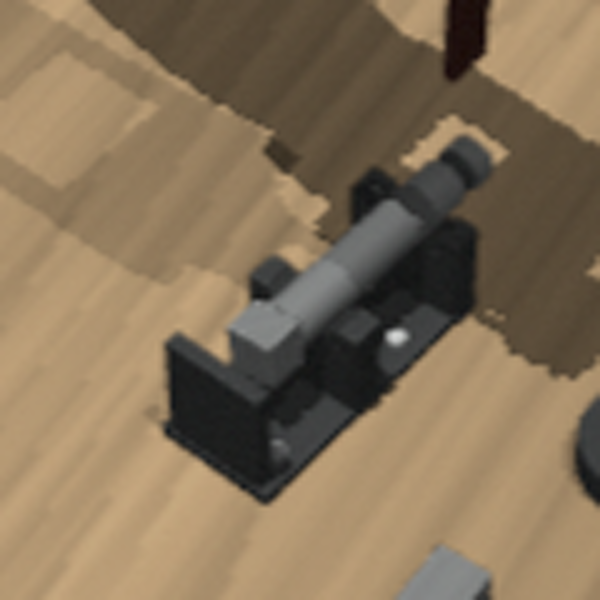

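```bash
python3 - <<'E'
from h import *
M=np.load("j1.npy"); c=calibration("wrist"); K=c["intrinsics"]; W=np.linalg.inv(M@c["hand_eye"])
im=cv2.imread("j1_raw.png"); cv2.imwrite("pics/j1z.png",cv2.resize(im[75:275,210:310],None,fx=6,fy=3,interpolation=cv2.INTER_CUBIC))
P={}
for n,uv,z in (("groove",(391,160),72),("groovesil",(391,160),60),("end top",(391,132),74),("head mid",(385.5,380),74),("shank neck",(386.5,360),74)):
    P[n]=onplane(K,W,np.array(uv)/1.5,z)[0]; print(n,P[n].round(1))
d=P["groove"]-P["head mid"]; print(np.rad2deg(np.arctan2(d[1],d[0])),np.linalg.norm(d[:2]))
fx=np.array([np.cos(np.deg2rad(81.8)),np.sin(np.deg2rad(81.8))]); print("groove in vees x",(P["groove"][:2]-[585.1,-60.3])@fx,"y",np.cross(fx,P["groove"][:2]-[585.1,-60.3]))
go([560.5,322.5,215],83)
E
```

```text
groove [597.4  10.3  72. ]
groovesil [597.4  10.   60. ]
end top [599.9  26.5  74. ]
head mid [ 571.5 -136.    74. ]
shank neck [ 574.5 -121.1   74. ]
79.9278995029821 148.52854092265736
groove in vees x 71.59850453656253 y -2.1388049399349534
t13.68 pos [585.2 -59.  197.9] yaw 81.3 w 88.0 q [-0.12  0.38  1.72 -0.    1.04  0.03] F [ 0.5 -0.2 -0.4]
delta [ 0.3734 -0.0823 -0.017 ] roll -0.03 rows>= 9.177256274946243<stdin>:8: DeprecationWarning: Arrays of 2-dimensional vectors are deprecated. Use arrays of 3-dimensional vectors instead. (deprecated in NumPy 2.0)
```

View pics/j1z.png

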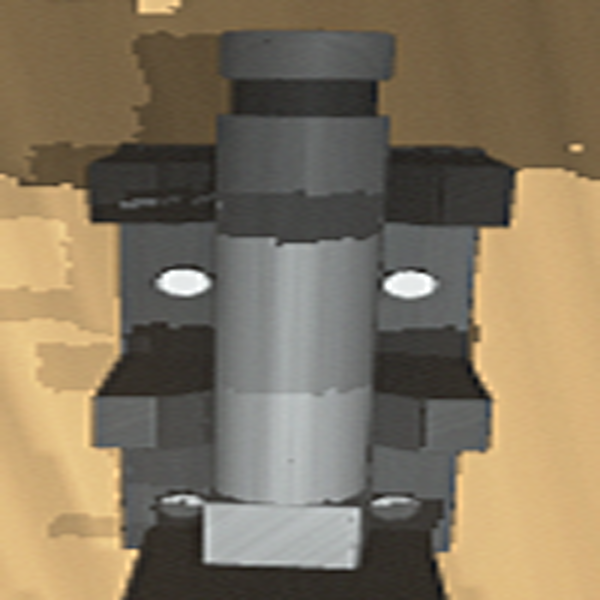

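Request:
{"op": "move_arm", "data": {
  "deltas": [
    [0,0.035,-0.008,-0.003,0],
    [0,0.075,-0.016,-0.006,0],
    [0,0.115,-0.025,-0.009,0],
    [0,0.155,-0.034,-0.012,0],
    [0,0.195,-0.043,-0.015,0]
  ]
}}

```text
t: 14.1
ee_pos: [571.6, 141.5, 211.7]
orientation: [-2.383, -2.044, 0.005]
ft_force: [1.1, 0.6, -0.3]
width: 87.3
```

Request:
{"op": "move_arm", "data": {
  "deltas": [
    [0,0.04,-0.01,-0.005,0],
    [0,0.08,-0.02,-0.005,0],
    [0,0.115,-0.028,-0.005,0],
    [0,0.13,-0.03,-0.005,0],
    [0,0.13,-0.03,-0.005,0]
  ]
}}

```text
t: 14.52
ee_pos: [562.1, 275.9, 216.7]
orientation: [-2.379, -2.05, 0.004]
ft_force: [-0.2, -0.5, -0.9]
width: 88.0
```

```bash
python3 look.py k1 handles pliers ring_mid stand;python3 -c "
from h import *
go([560.5,322.5,215],83)"
```

```text
[562.1 275.9 216.7] yaw 81.5 w 88.00153207337749
handles [([560.3, 323.5, 168.2], 0.69), ([330.7, 309.6, 12.8], 0.61)]
pliers [([556.2, 317.8, 102.0], 0.92)]
ring_mid [([349.2, 438.9, 7.0], 0.85), ([563.2, 297.3, 40.3], 0.65)]
stand [([561.8, 322.2, 1.3], 0.58)]
t14.77 pos [563.2 271.4 218.1] yaw 81.2 w 87.6 q [ 0.43  0.41  1.62 -0.    1.11  0.58] F [-0.6  0.3 -0.6]
delta [ 0.0501 -0.0105  0.003 ] roll -0.032 rows>= 1.2303096390835304
```

View pics/k1.png

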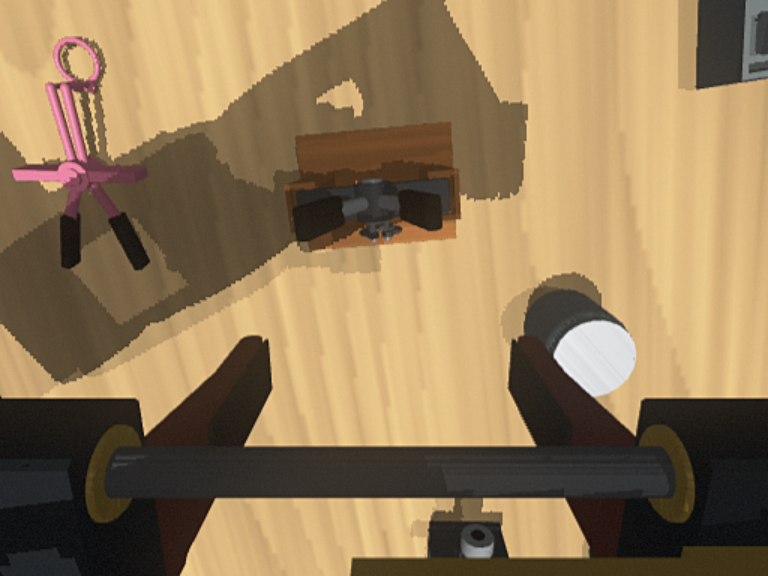

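```bash
python3 - <<'E'
from h import *
im=cv2.imread("k1_raw.png"); cv2.imwrite("pics/k1z.png",cv2.resize(im[70:190,180:320],None,fx=5.7,fy=5,interpolation=cv2.INTER_CUBIC))
M=np.load("k1.npy"); c=calibration("wrist"); K=c["intrinsics"]; W=np.linalg.inv(M@c["hand_eye"])
q={}
for n,uv,z in (("rl",(295,136),8),("rr",(450,123),8),("fr",(456,237),8)): q[n]=onplane(K,W,np.array(uv)/1.5,z)[0]; print(n,q[n].round(1))
d=q["rr"]-q["rl"]; print("yaw of -y.. ",np.rad2deg(np.arctan2(d[1],d[0])),np.linalg.norm(d)); d=q["rr"]-q["fr"];print(np.rad2deg(np.arctan2(d[1],d[0])),np.linalg.norm(d), "centre",(q["rl"]+q["fr"])/2)
for n,uv in (("cheek rl",(287,185)),("cheek rr",(458,168))): q[n]=onplane(K,W,np.array(uv)/1.5,109)[0]; print(n,q[n].round(1))
d=q["cheek rr"]-q["cheek rl"]; print(np.rad2deg(np.arctan2(d[1],d[0])),np.linalg.norm(d),"expect 102")
E
```

```text
rl [502.9 371.8   8. ]
rr [621.5 363.8   8. ]
fr [616.5 275.9   8. ]
yaw of -y..  -3.8660035540002906 118.86622203071111
86.75780772359413 87.99516672171256 centre [559.67639394 323.87012762   8.        ]
cheek rl [511.3 340.6 109. ]
cheek rr [610.8 335.6 109. ]
-2.879551156080379 99.62094803925739 expect 102
```

View pics/k1z.png

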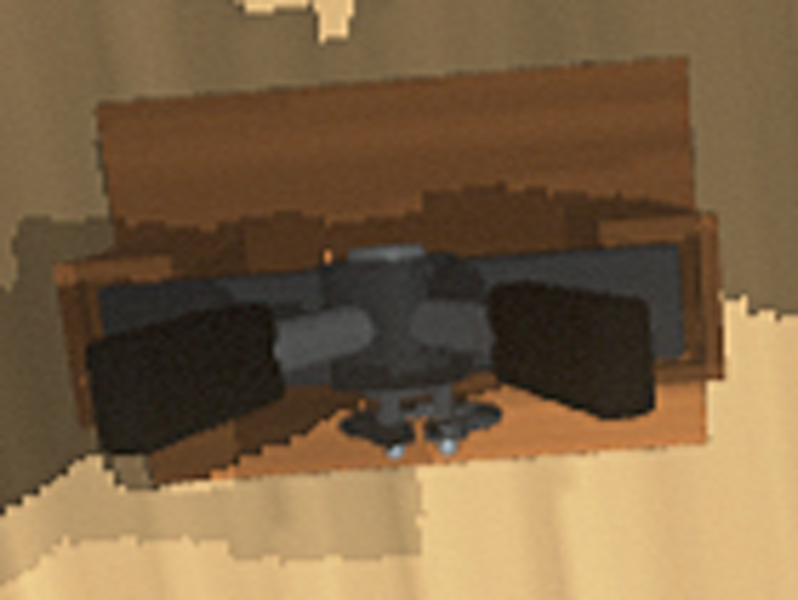

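```bash
python3 -c "
from h import *
go([559.8,323.5,132],86.6)"
```

```text
t14.77 pos [563.2 271.4 218.1] yaw 81.2 w 87.6 q [ 0.43  0.41  1.62 -0.    1.11  0.58] F [-0.6  0.3 -0.6]
delta [ 0.0511 -0.0113  0.086 ] roll -0.094 rows>= 2.4142154750334925
```

Request:
{"op": "move_arm", "data": {
  "deltas": [
    [0,0.02,-0.004,0,-0.05],
    [0,0.04,-0.008,0.01,-0.094],
    [0,0.051,-0.0113,0.02,-0.094],
    [0,0.051,-0.0113,0.025,-0.094],
    [0,0.051,-0.0113,0.028,-0.094]
  ]
}}

```text
t: 15.18
ee_pos: [559.1, 324.2, 189.2]
orientation: [-2.286, -2.155, 0.004]
ft_force: [0.5, -0.1, -0.0]
width: 87.9
```

Request:
{"op": "move_arm", "data": {
  "deltas": [
    [0,0,0,0,0],
    [0,0,0,0,0]
  ]
}}

```text
t: 15.35
ee_pos: [559.9, 324.2, 190.5]
orientation: [2.286, 2.154, -0.001]
ft_force: [-0.1, 0.2, 1.0]
width: 88.4
```

```bash
python3 -c "
from h import *
go([559.8,323.5,132],86.6)"; python3 look.py l1 handles
```

```text
t15.35 pos [559.9 324.2 190.5] yaw 86.6 w 88.4 q [ 0.51  0.47  1.59 -0.    1.08  0.57] F [-0.1  0.2  1. ]
delta [-0.0007 -0.      0.0585] roll -0.0 rows>= 1.4031869202508218
[559.9 324.2 190.5] yaw 86.6 w 88.42584945041772
handles [([330.2, 311.2, 16.8], 0.7), ([558.0, 323.5, 166.3], 0.63)]
```

View pics/l1.png

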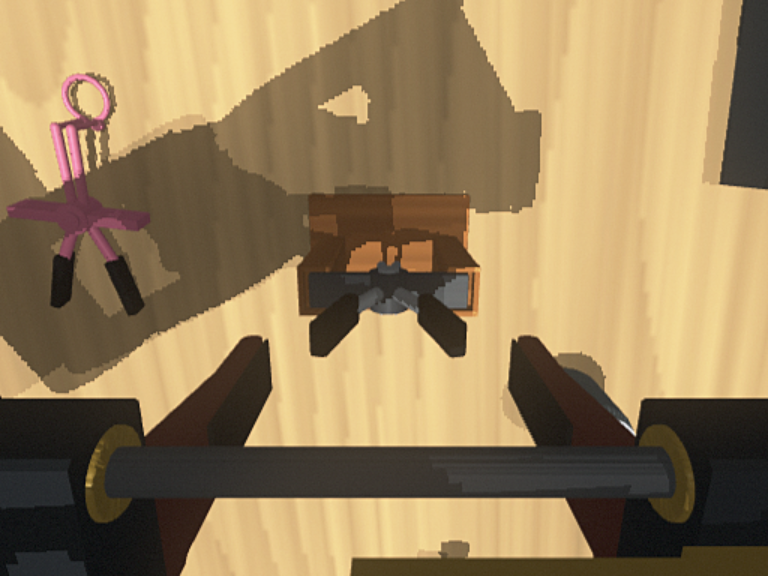

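Request:
{"op": "move_arm", "data": {
  "deltas": [
    [0,0,0,0.015,0],
    [0,0,0,0.032,0],
    [0,0,0,0.046,0],
    [0,0,0,0.054,0],
    [0,0,0,0.058,0]
  ]
}}

```text
t: 15.87
ee_pos: [559.5, 324.8, 131.8]
orientation: [-2.285, -2.155, 0.002]
ft_force: [0.6, 0.8, -0.2]
width: 87.4
```

Request:
{"op": "move_arm", "data": {
  "deltas": [
    [255,0,0,0,0],
    [255,0,0,0,0],
    [255,0,0,0,0],
    [255,0,0,0,0],
    [255,0,0,0,0]
  ]
}}

```text
t: 16.28
ee_pos: [560.4, 325.9, 134.6]
orientation: [2.285, 2.156, 0.003]
ft_force: [-4.5, -0.1, 11.6]
width: 58.3
```

Request:
{"op": "move_arm", "data": {
  "deltas": [
    [255,0,0,0,0],
    [255,0,0,0,0],
    [255,0,0,0,0],
    [255,0,0,0,0],
    [255,0,0,0,0]
  ]
}}

```text
t: 16.7
ee_pos: [560.4, 326.5, 136.0]
orientation: [-2.285, -2.156, -0.005]
ft_force: [-6.3, 0.2, 20.3]
width: 24.8
```

```bash
python3 look.py m1 ; python3 - <<'E'
from h import *
cv2.imwrite("pics/m2.png",cv2.resize(get_image("scene")[60:180,260:380],None,fx=5,fy=5,interpolation=cv2.INTER_CUBIC))
E
```

```text
[560.4 326.5 136. ] yaw 86.7 w 24.81706910758671
```

View pics/m1.png

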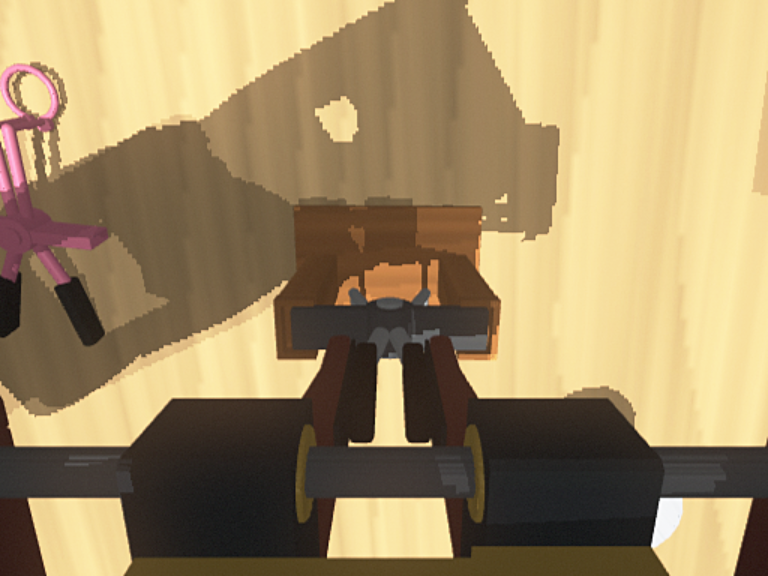

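View pics/m2.png

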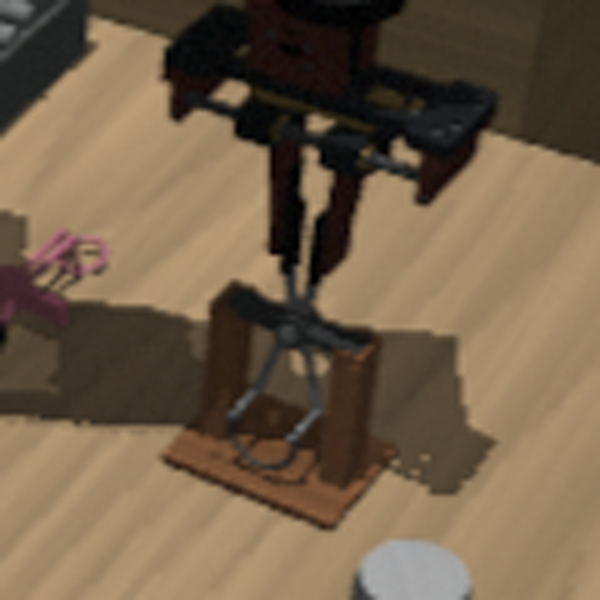

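Request:
{"op": "move_arm", "data": {
  "deltas": [
    [255,0,0,0,0],
    [255,0,0,-0.005,0],
    [255,0,0,-0.012,0],
    [255,0,0,-0.02,0],
    [255,0,0,-0.03,0]
  ]
}}

```text
t: 17.22
ee_pos: [559.4, 325.0, 162.8]
orientation: [-2.285, -2.156, 0.002]
ft_force: [-0.2, 0.7, -3.4]
width: 25.6
```

Request:
{"op": "move_arm", "data": {
  "deltas": [
    [255,0,0,-0.01,0],
    [255,0,0,-0.025,0],
    [255,0,0,-0.04,0],
    [255,0,0,-0.05,0],
    [255,0,0,-0.05,0]
  ]
}}

```text
t: 17.63
ee_pos: [561.3, 326.1, 215.8]
orientation: [2.284, 2.155, 0.007]
ft_force: [1.5, 0.2, -1.6]
width: 25.1
```

```bash
python3 look.py n1 pliers ring_mid handles; python3 - <<'E'
from h import *
cv2.imwrite("pics/n2.png",cv2.resize(get_image("scene")[40:180,250:390],None,fx=4.2,fy=4.2,interpolation=cv2.INTER_CUBIC))
for k in ("pliers","ring_mid","handles"): print(k,[(d["location"].round(1),d["conf"]) for d in place_of("scene",k)[:2]])
E
```

```text
[561.3 326.1 215.8] yaw 86.7 w 25.058612745407636
pliers [([558.0, 321.2, 182.8], 0.88), ([343.2, 368.6, 21.0], 0.83)]
ring_mid [([352.1, 439.5, 7.1], 0.56)]
handles [([561.5, 325.3, 244.0], 0.64), ([329.1, 309.9, 12.9], 0.64)]Traceback (most recent call last):
  File "<stdin>", line 3, in <module>
AttributeError: 'list' object has no attribute 'round'. Did you mean: 'count'?
```

View pics/n1.png

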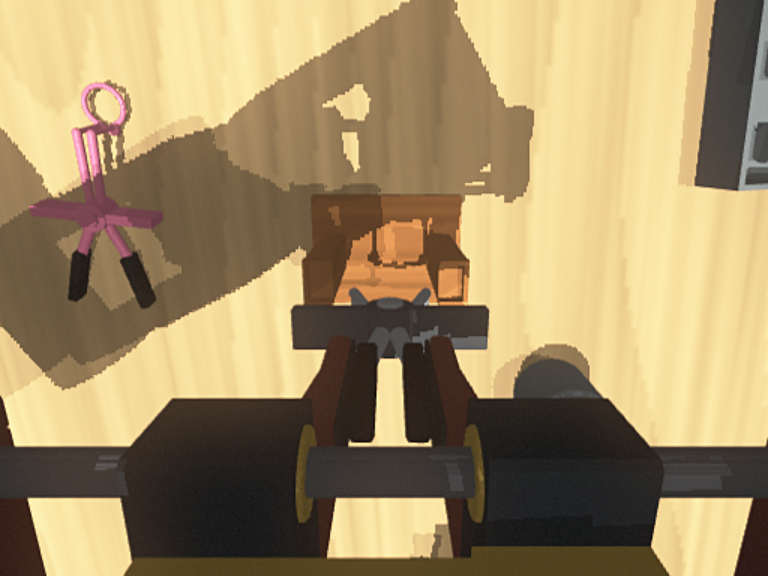

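View pics/n2.png

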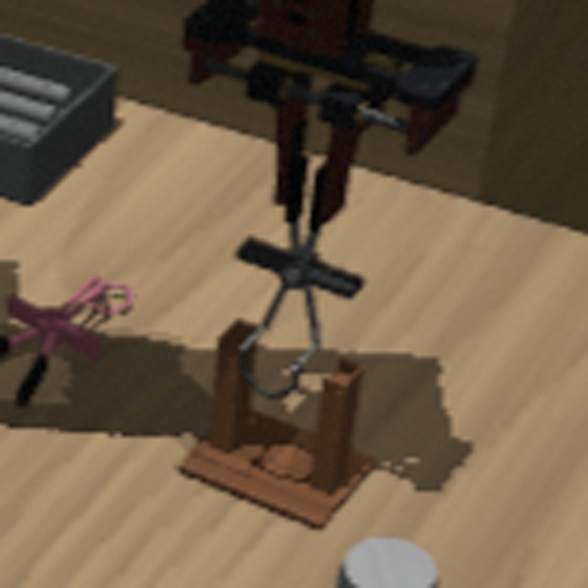

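```bash
cat > pl.py <<'E'
from h import *
# pliers frame in tool: x_p=-x_t, y_p = y_t, z_p=-z_t ; small errors a (yaw)
def pts():
    L=[]
    b=[(sx*10,sy*45,sz*4) for sx in(-1,1) for sy in(-1,1) for sz in (-1,1)]
    for i in range(8):
        for j in range(i):
            if sum(b[i][k]!=b[j][k] for k in range(3))==1: L.append(np.array([b[i],b[j]],float))
    t=np.linspace(0,2*np.pi,60); L.append(np.c_[0*t+30,23*np.cos(t),-68+23*np.sin(t)]); L.append(np.c_[0*t+30,17*np.cos(t),-68+17*np.sin(t)])
    return L
def draw(tag,piv,out,crop,f):
    c=calibration("wrist"); K=c["intrinsics"]; H=np.linalg.inv(c["hand_eye"])
    a,b,cc,d=crop; g=cv2.resize(cv2.imread(f"{tag}_raw.png")[b:d,a:cc],None,fx=f,fy=f,interpolation=cv2.INTER_CUBIC); g=cv2.convertScaleAbs(g,alpha=1.6,beta=20)
    for l in pts():
        p=l*[-1,1,-1]+piv
        cv2.polylines(g,[((proj(K,H,p)+.5-[a,b])*f).astype(np.int32)],False,(0,255,0),1)
    cv2.imwrite(out,g)
E
python3 - <<'E'
from pl import *
M=np.load("m1.npy"); piv=(np.linalg.inv(M)@np.array([559.7,323.7,105,1]))[:3]; print(piv)
draw("n1",piv,"pics/n1o.png",(180,180,340,310),4.6)
E
```

```text
[-2.88117724 -0.58175014 31.00877921]
```

View pics/n1o.png

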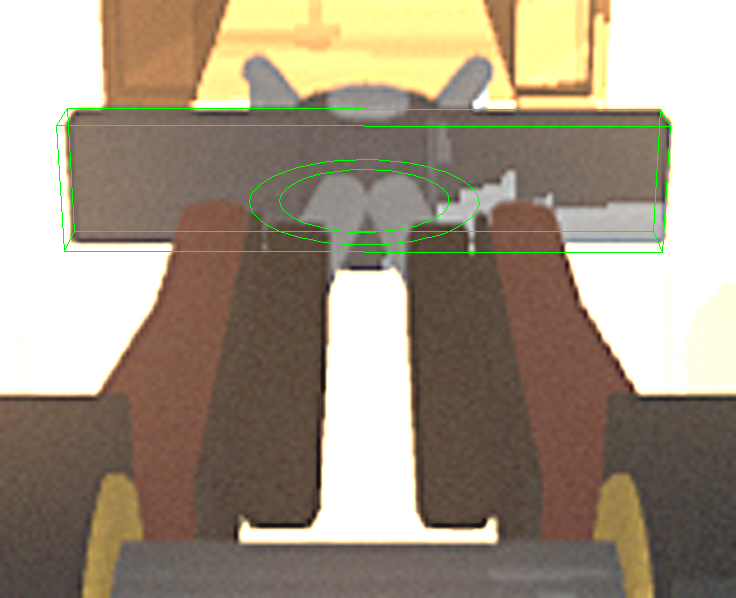

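```bash
python3 - <<'E'
from pl import *
from scipy.optimize import least_squares
c=calibration("wrist"); K=c["intrinsics"]; H=np.linalg.inv(c["hand_eye"])
ob=[((-10*-1,-45,4),None)]
# pliers-frame pts: front top edge is x_p=+10,z=+4 ; rear bottom x_p=-10,z=-4
P=np.array([(10,-45,4),(10,45,4),(-10,-45,-4),(-10,45,-4)],float)
U=np.array([(70,241),(663,241),(69,109),(662,109)],float)/4.6+[180,180]-.5
def f(v):
    Rm=R.from_euler("z",v[3]).as_matrix()
    return ((proj(K,H,(P*[-1,1,-1])@Rm.T+v[:3])-U)).ravel()
s=least_squares(f,[-1,0,31,0]); print(s.x.round(3),f(s.x).round(2))
E
```

```text
[-2.7430e+00 -2.4400e-01  3.3028e+01 -1.0000e-03] [-0.15  1.09 -0.06  1.03  0.67 -1.05 -0.46 -1.09]
```

```bash
python3 -c "
from h import *
go([611.8,101.5,162],81)"
```

```text
t17.93 pos [559.2 325.  211.6] yaw 86.7 w 25.2 q [0.51 0.45 1.57 0.   1.12 0.57] F [ 0.2 -0.4 -3.2]
delta [-0.22    0.0655  0.0497] roll 0.099 rows>= 5.633251134485973
```

Request:
{"op": "move_arm", "data": {
  "deltas": [
    [255,-0.015,0,0,0],
    [255,-0.04,0.002,0,0.02],
    [255,-0.07,0.012,0,0.04],
    [255,-0.1,0.025,0.005,0.06],
    [255,-0.13,0.038,0.015,0.08]
  ]
}}

```text
t: 18.35
ee_pos: [590.7, 191.7, 198.3]
orientation: [2.369, 2.062, 0.002]
ft_force: [1.0, 0.3, -3.1]
width: 25.0
```

```bash
python3 -c "
from h import *
go([611.8,101.5,162],81)"
```

```text
t18.35 pos [590.7 191.7 198.3] yaw 82.1 w 25.0 q [ 0.29  0.43  1.65 -0.    1.07  0.43] F [ 1.   0.3 -3.1]
delta [-0.0864  0.0333  0.0363] roll 0.019 rows>= 2.386325128577251
```

Request:
{"op": "move_arm", "data": {
  "deltas": [
    [255,-0.022,0.008,0.008,0.019],
    [255,-0.045,0.016,0.016,0.019],
    [255,-0.067,0.025,0.025,0.019],
    [255,-0.08,0.031,0.032,0.019],
    [255,-0.0864,0.0333,0.036,0.019]
  ]
}}

```text
t: 18.77
ee_pos: [611.0, 100.8, 160.4]
orientation: [-2.39, -2.038, 0.003]
ft_force: [-1.1, -0.2, -3.3]
width: 24.9
```

Request:
{"op": "move_arm", "data": {
  "deltas": [
    [255,0,0,0,0],
    [255,0,0,0,0],
    [255,0,0,0,0],
    [255,0,0,0,0]
  ]
}}

```text
t: 19.1
ee_pos: [611.4, 104.4, 162.2]
orientation: [2.387, 2.042, 0.001]
ft_force: [-1.4, -0.4, -2.2]
width: 24.9
```

```bash
python3 -c "
from h import *
go([602.5,42.2,160],81)"; python3 look.py p1 ring_mid groove pliers; python3 - <<'E'
from h import *
im=get_image("scene");cv2.imwrite("p2_raw.png",im)
cv2.imwrite("pics/p2.png",cv2.resize(im[120:280,200:350],None,fx=4,fy=4,interpolation=cv2.INTER_CUBIC))
for k in ("pliers","ring_mid","groove","pin"): print(k,[(np.round(d["location"],1),d["conf"]) for d in place_of("scene",k)[:2]])
im=get_image("top");cv2.imwrite("p3_raw.png",im)
for k in ("pliers","ring_mid","groove","pin"): print(k,[(np.round(d["location"],1),d["conf"]) for d in place_of("top",k)[:2]])
cv2.imwrite("pics/p3.png",cv2.resize(im[120:240,200:350],None,fx=5,fy=5,interpolation=cv2.INTER_CUBIC))
E
```

```text
t19.10 pos [611.4 104.4 162.2] yaw 81.1 w 24.9 q [0.15 0.47 1.67 0.   1.   0.31] F [-1.4 -0.4 -2.2]
delta [-0.0628  0.0008  0.0022] roll 0.001 rows>= 1.507163483119109
[611.4 104.4 162.2] yaw 81.1 w 24.90359227097583
ring_mid []
groove [([594.4, 4.8, 53.4], 0.69)]
pliers [([610.9, 100.2, 129.7], 0.74)]
pliers [(array([610.8, 102.3, 129. ]), 0.68), (array([336. , 367.6,  29. ]), 0.58)]
ring_mid [(array([606.3,  70.4,  62.1]), 0.78), (array([349.9, 441.4,   5. ]), 0.73)]
groove [(array([594.3,   9.3,  55.5]), 0.61)]
pin [(array([582.5, -65.5,  59.6]), 0.96)]
pliers [(array([340.4, 367.7,  23.9]), 0.59)]
ring_mid []
groove [(array([598.1,  11.6,  57.5]), 0.69)]
pin [(array([584.2, -62.9,  60.2]), 0.94)]
```

View pics/p1.png

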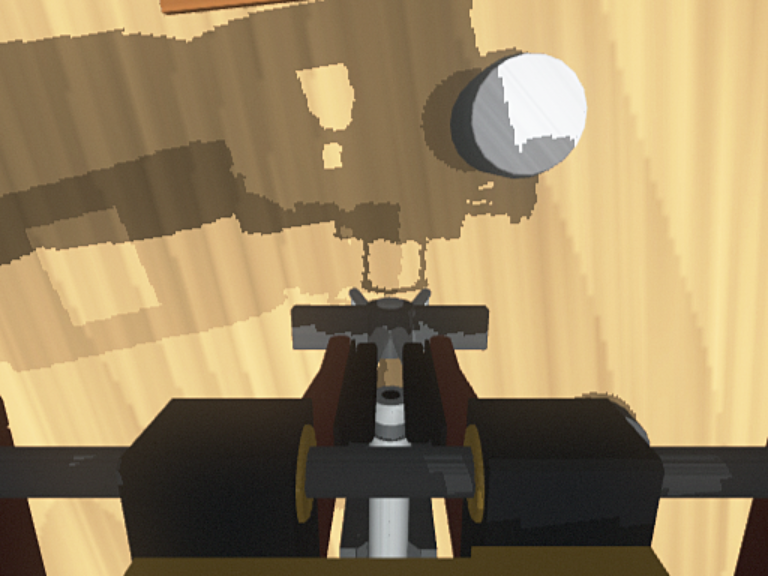

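View pics/p2.png

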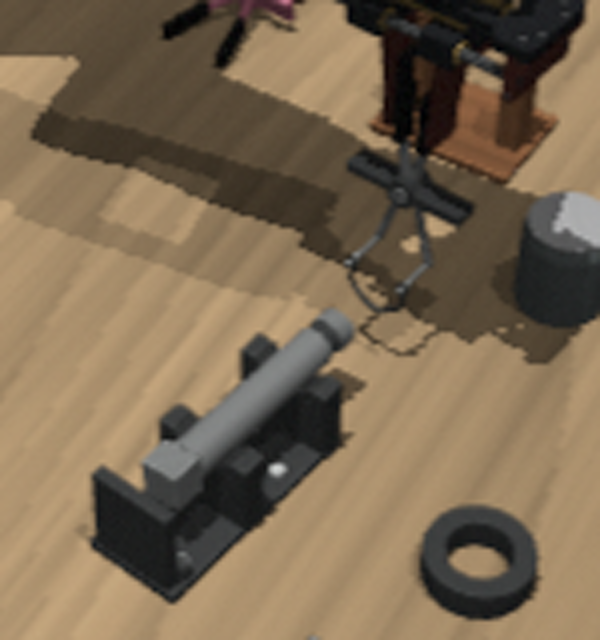

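View pics/p3.png

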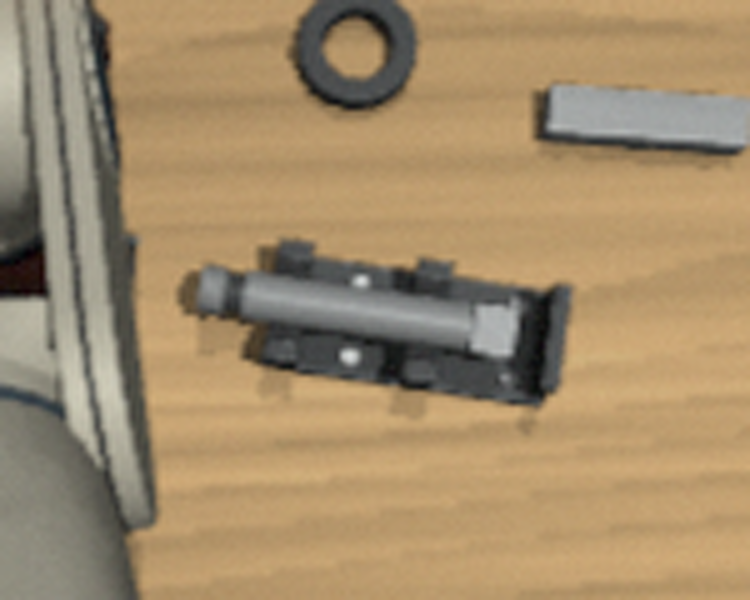

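```bash
cat > chk.py <<'E'
from pl import *
def run(tagw,scene_png,piv,groove,pyaw,out,crop=(225,140,325,250)):
    M=np.load(f"{tagw}.npy")
    K,W=W2C("scene"); a,b,cc,d=crop; f=6
    g=cv2.resize(cv2.imread(scene_png)[b:d,a:cc],None,fx=f,fy=f,interpolation=cv2.INTER_CUBIC); g=cv2.convertScaleAbs(g,alpha=1.6,beta=20)
    for l in pts():
        p=np.c_[l*[-1,1,-1]+piv,np.ones(len(l))]@M.T
        cv2.polylines(g,[((proj(K,W,p[:,:3])+.5-[a,b])*f).astype(np.int32)],False,(0,255,0),1)
    ax=np.array([np.cos(np.deg2rad(pyaw)),np.sin(np.deg2rad(pyaw)),0]); e2=np.array([-ax[1],ax[0],0])
    t=np.linspace(0,2*np.pi,50)
    for s,r in ((-5.5,14),(5.5,14),(20,14)):
        p=np.array(groove)+ax*s+np.outer(np.cos(t),e2)*r+np.outer(np.sin(t),[0,0,1])*r
        cv2.polylines(g,[((proj(K,W,p)+.5-[a,b])*f).astype(np.int32)],False,(0,0,255),1)
    cv2.imwrite(out,g)
    ring=(M@np.array([piv[0]-30,piv[1],piv[2]+68,1]))[:3]; dd=ring-np.array(groove)
    print("ring",ring.round(1),"rel groove along %.1f lat %.1f z %.1f"%(dd@ax,dd@e2,dd[2]))
E
python3 - <<'E'
from chk import *
K,W=W2C("top")
a=onplane(K,W,[247.0-.5,178.6-.5],70)[0]; b=onplane(K,W,[299-.5,186-.5],74)[0]; d=a-b; print("top",a.round(1),np.rad2deg(np.arctan2(d[1],d[0])),np.linalg.norm(d[:2]))
K,W=W2C("scene"); print("scene groove",onplane(K,W,[281.5,200.8],60+6)[0].round(1))
M=np.load("p1.npy"); c=calibration("wrist"); K=c["intrinsics"]; W=np.linalg.inv(M@c["hand_eye"])
print("wrist end bore",onplane(K,W,np.array([391,396])/1.5,60)[0].round(1),"pin top line",onplane(K,W,np.array([390,440])/1.5,74)[0].round(1),onplane(K,W,np.array([389.5,550])/1.5,74)[0].round(1))
run("p1","p2_raw.png",np.array([-2.5,-.4,32]),[597,10.2,60],81,"pics/p2o.png")
E
```

```text
top [596.4   8.9  70. ] 80.28180718691505 147.50328557354743
scene groove [595.4  21.2  66. ]
wrist end bore [600.8  28.1  60. ] pin top line [596.5   5.2  74. ] [583.  -79.8  74. ]
ring [606.1  72.4  62.2] rel groove along 62.8 lat 0.8 z 2.2
```

View pics/p2o.png

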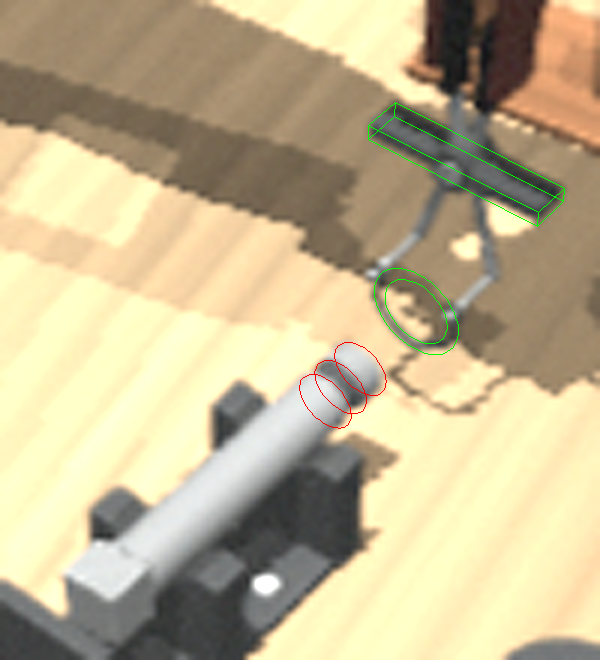

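Request:
{"op": "move_arm", "data": {
  "deltas": [
    [255,-0.006,0.0008,0.002,0],
    [255,-0.014,0.0008,0.002,0],
    [255,-0.022,0.0008,0.002,0],
    [255,-0.028,0.0008,0.002,0],
    [255,-0.03,0.0008,0.002,0]
  ]
}}

```text
t: 20.22
ee_pos: [607.1, 71.9, 159.7]
orientation: [2.39, 2.039, -0.001]
ft_force: [0.6, 0.1, -2.8]
width: 25.2
```

Request:
{"op": "move_arm", "data": {
  "deltas": [
    [255,0,0,0,0],
    [255,0,0,0,0],
    [255,0,0,0,0],
    [255,0,0,0,0],
    [255,0,0,0,0]
  ]
}}

```text
t: 20.63
ee_pos: [607.5, 73.7, 159.7]
orientation: [2.388, 2.041, 0.0]
ft_force: [-0.6, -1.0, -2.6]
width: 25.1
```

```bash
cat > both.py <<'E'
from chk import *
t=sys.argv[1]; M,o=T(); np.save(f"{t}.npy",M)
im=get_image("wrist"); cv2.imwrite(f"{t}_raw.png",im); s=get_image("scene"); cv2.imwrite(f"{t}s_raw.png",s); M2,_=T()
print(o["ee_pos"].round(1),M2[:3,3].round(1),"yaw %.1f"%np.rad2deg(yaw(M)),"F",o["ft_force"].round(1),"w",round(o["width"],1))
run(t,f"{t}s_raw.png",np.array([-2.5,-.4,32]),[597.1,9.5,60],81,f"pics/{t}so.png",crop=(255,160,320,230))
cv2.imwrite(f"pics/{t}s.png",cv2.resize(s[160:230,255:320],None,fx=8,fy=8,interpolation=cv2.INTER_CUBIC))
cv2.imwrite(f"pics/{t}w.png",cv2.resize(im[180:380,180:340],None,fx=3.5,fy=3,interpolation=cv2.INTER_CUBIC))
E
python3 both.py r1
```

```text
[607.5  73.7 159.7] [607.4  73.7 159.7] yaw 81.0 F [-0.6 -1.  -2.6] w 25.1
ring [602.   41.7  59.7] rel groove along 32.5 lat 0.2 z -0.3
```

View pics/r1s.png

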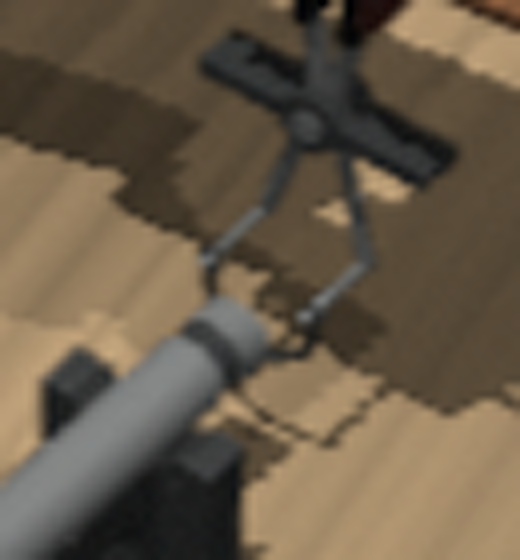

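View pics/r1so.png

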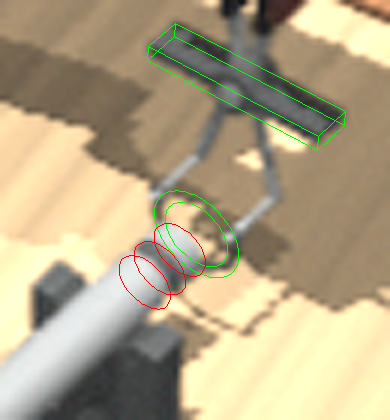

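View pics/r1w.png

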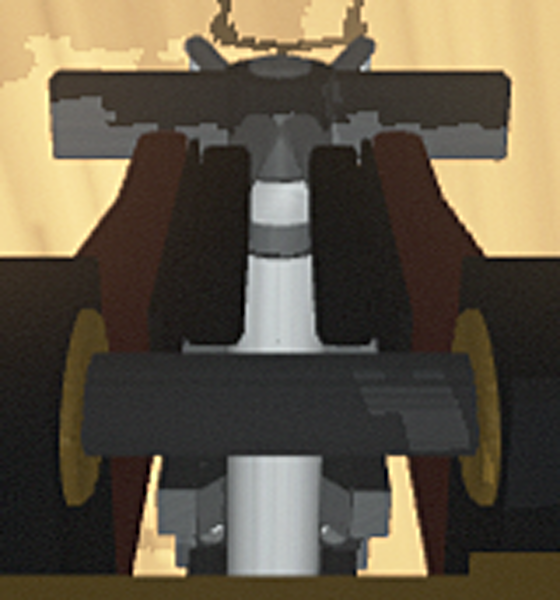

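```bash
python3 - <<'E'
from h import *
for tag,rows,col in (("r1",[(180,"below handles"),(222,"collar inner edge"),(232,"?"),(255,"shoulder")],282),):
    M=np.load(f"{tag}.npy"); c=calibration("wrist"); K=c["intrinsics"]; W=np.linalg.inv(M@c["hand_eye"])
    for r,n in rows:
        for z in (72,74): 
            p=onplane(K,W,np.array([col/3.5+180-.5,r/3+180-.5]),z)[0]; print(n,z,p.round(1),"tool",(np.linalg.inv(M)@np.r_[p,1])[:3].round(1))
im=cv2.imread("r1_raw.png"); cv2.imwrite("pics/r1z.png",cv2.convertScaleAbs(cv2.resize(im[230:300,235:285],None,fx=10,fy=8,interpolation=cv2.INTER_NEAREST),alpha=1.3))
im=cv2.imread("j1_raw.png"); cv2.imwrite("pics/j1zz.png",cv2.convertScaleAbs(cv2.resize(im[75:145,235:285],None,fx=10,fy=8,interpolation=cv2.INTER_NEAREST),alpha=1.8))
E
```

```text
below handles 72 [601.1  29.7  72. ] tool [-44.5   0.6  87.7]
below handles 74 [601.2  30.6  74. ] tool [-43.6   0.6  85.7]
collar inner edge 72 [599.   15.9  72. ] tool [-58.4   0.6  87.7]
collar inner edge 74 [599.1  16.9  74. ] tool [-57.4   0.6  85.7]
? 72 [598.4  12.6  72. ] tool [-61.8   0.6  87.7]
? 74 [598.6  13.6  74. ] tool [-60.7   0.6  85.7]
shoulder 72 [597.2   4.9  72. ] tool [-69.6   0.6  87.7]
shoulder 74 [597.4   6.   74. ] tool [-68.5   0.6  85.7]
```

View pics/r1z.png

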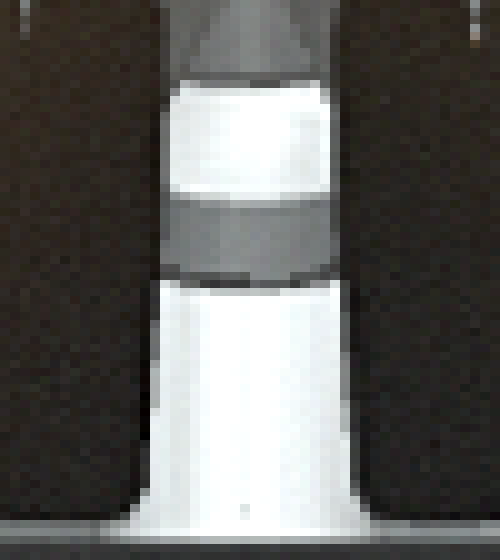

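View pics/j1zz.png

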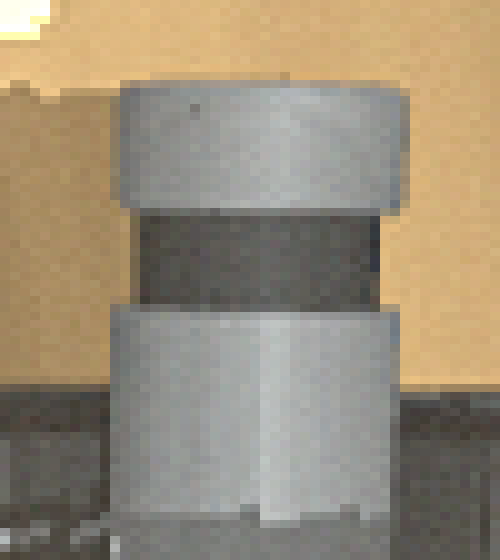

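Request:
{"op": "move_arm", "data": {
  "deltas": [
    [255,-0.001,0.0006,-0.0003,0],
    [255,-0.004,0.0006,-0.0003,0],
    [255,-0.008,0.0006,-0.0003,0],
    [255,-0.012,0.0006,-0.0003,0],
    [255,-0.014,0.0006,-0.0003,0]
  ]
}}

```text
t: 21.15
ee_pos: [605.6, 58.8, 159.9]
orientation: [-2.389, -2.04, 0.001]
ft_force: [0.4, -0.5, -3.2]
width: 25.1
```

Request:
{"op": "move_arm", "data": {
  "deltas": [
    [255,0,0,0,0],
    [255,0,0,0,0],
    [255,0,0,0,0]
  ]
}}

```text
t: 21.4
ee_pos: [605.8, 59.4, 160.0]
orientation: [2.389, 2.04, 0.0]
ft_force: [-1.4, -0.9, -2.3]
width: 25.1
```

```bash
python3 both.py s1
```

```text
[605.8  59.4 160. ] [605.9  59.6 160. ] yaw 81.0 F [-1.4 -0.9 -2.3] w 25.1
ring [600.4  27.4  60. ] rel groove along 18.2 lat -0.4 z 0.0
```

View pics/s1s.png

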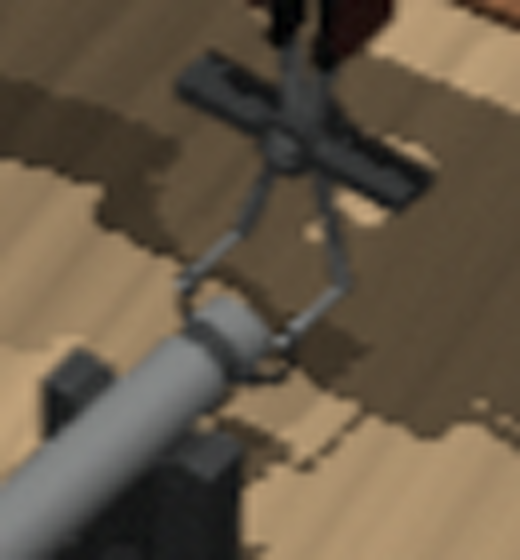

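View pics/s1w.png

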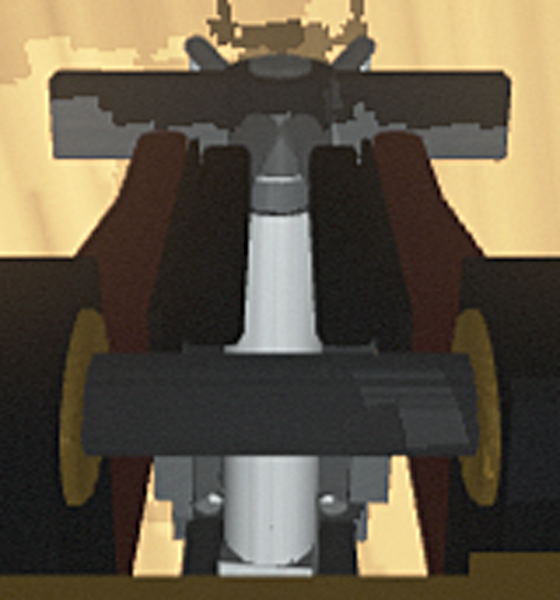

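Request:
{"op": "move_arm", "data": {
  "deltas": [
    [255,-0.002,0,0,0],
    [255,-0.006,0,0,0],
    [255,-0.01,0,0,0],
    [255,-0.014,0,0,0],
    [255,-0.016,0,0,0]
  ]
}}

```text
t: 21.92
ee_pos: [603.1, 43.0, 159.9]
orientation: [-2.389, -2.04, 0.0]
ft_force: [-0.3, 0.3, -2.8]
width: 25.3
```

Request:
{"op": "move_arm", "data": {
  "deltas": [
    [255,-0.001,0,0,0],
    [255,-0.001,0,0,0],
    [255,-0.001,0,0,0],
    [255,-0.001,0,0,0],
    [255,-0.001,0,0,0]
  ]
}}

```text
t: 22.33
ee_pos: [603.2, 42.8, 160.0]
orientation: [2.389, 2.041, 0.0]
ft_force: [-0.3, 0.4, -2.5]
width: 25.0
```

```bash
python3 both.py u1; python3 - <<'E'
from h import *
for k in ("ring_mid","groove","pliers","pin"): print(k,[(np.round(d["location"],1),round(d["conf"],2)) for d in place_of("scene",k)[:2]])
E
```

```text
[603.2  42.8 160. ] [603.2  42.8 160. ] yaw 81.0 F [-0.3  0.4 -2.5] w 25.0
ring [597.7  10.8  60. ] rel groove along 1.4 lat -0.4 z 0.0
ring_mid [(array([596.4,   7.5,  58.8]), 0.79)]
groove [(array([596.2,  10.6,  56.9]), 0.55)]
pliers [(array([337.5, 370.2,  28.6]), 0.7), (array([604.1,  38.1, 129.7]), 0.61)]
pin [(array([582.8, -63.6,  60.2]), 0.95), (array([595.2,  11.4,  57. ]), 0.31)]
```

View pics/u1s.png

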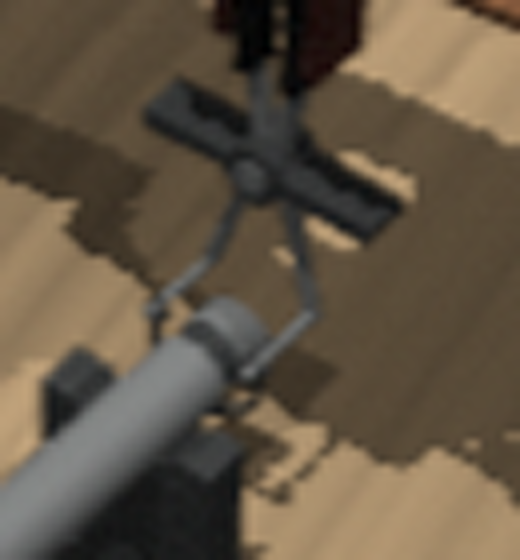

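View pics/u1so.png

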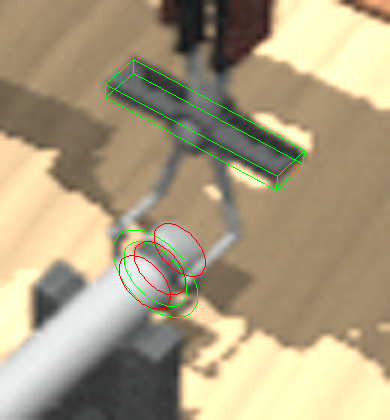

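View pics/u1w.png

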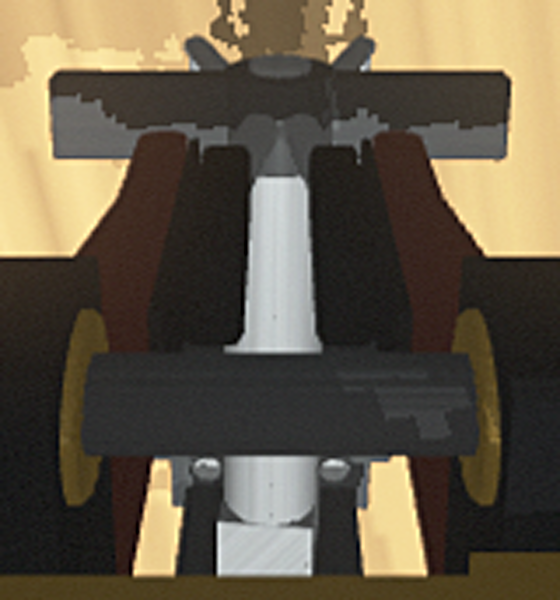

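```bash
python3 - <<'E'
from pl import *
im=cv2.imread("p2_raw.png"); a,b,c,d=268,172,308,222; f=14
g=cv2.resize(im[b:d,a:c],None,fx=f,fy=f,interpolation=cv2.INTER_CUBIC); g=cv2.convertScaleAbs(g,alpha=1.5,beta=10)
K,W=W2C("scene"); M=np.load("p1.npy"); piv=np.array([-2.5,-.4,32.])
h=g.copy()
t=np.linspace(0,2*np.pi,60)
for r in (21,):
    l=np.c_[0*t+30,r*np.cos(t),-68+r*np.sin(t)]; p=np.c_[l*[-1,1,-1]+piv,np.ones(60)]@M.T
    cv2.polylines(h,[((proj(K,W,p[:,:3])+.5-[a,b])*f).astype(np.int32)],False,(0,255,0),1)
ax=np.array([np.cos(np.deg2rad(81)),np.sin(np.deg2rad(81)),0]); e2=np.array([-ax[1],ax[0],0])
for s in (-5.5,5.5,20):
    p=np.array([597.4,10.2,60])+ax*s+np.outer(np.cos(t),e2)*14+np.outer(np.sin(t),[0,0,1])*14
    cv2.polylines(h,[((proj(K,W,p)+.5-[a,b])*f).astype(np.int32)],False,(0,0,255),1)
cv2.imwrite("pics/q1.png",cv2.resize(np.hstack([g,h]),None,fx=.7,fy=.8))
E
```

```text
(no output)
```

View pics/q1.png

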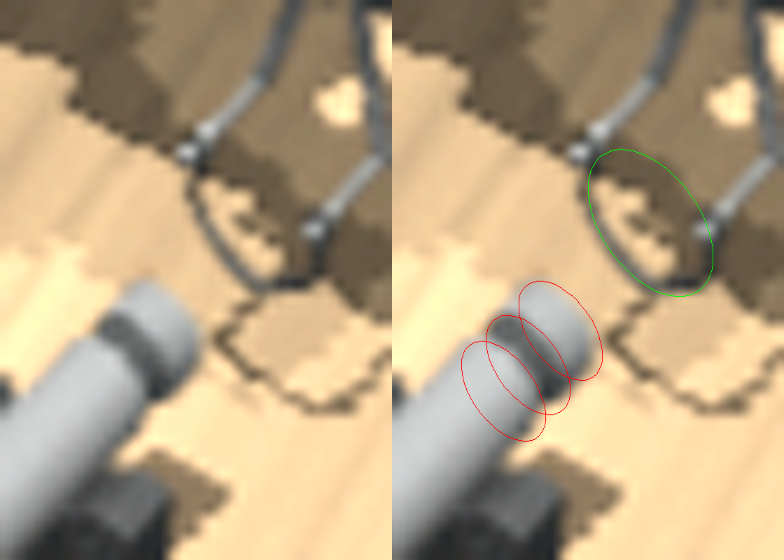

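```bash
python3 - <<'E'
from h import *
out=[]
for t in ("m1","n1","u1"):
    im=cv2.imread(f"{t}_raw.png"); out.append(cv2.convertScaleAbs(cv2.resize(im[180:245,180:340],None,fx=4.9,fy=3,interpolation=cv2.INTER_CUBIC),alpha=1.5))
cv2.imwrite("pics/cmp.png",np.vstack(out))
E
```

```text
(no output)
```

View pics/cmp.png

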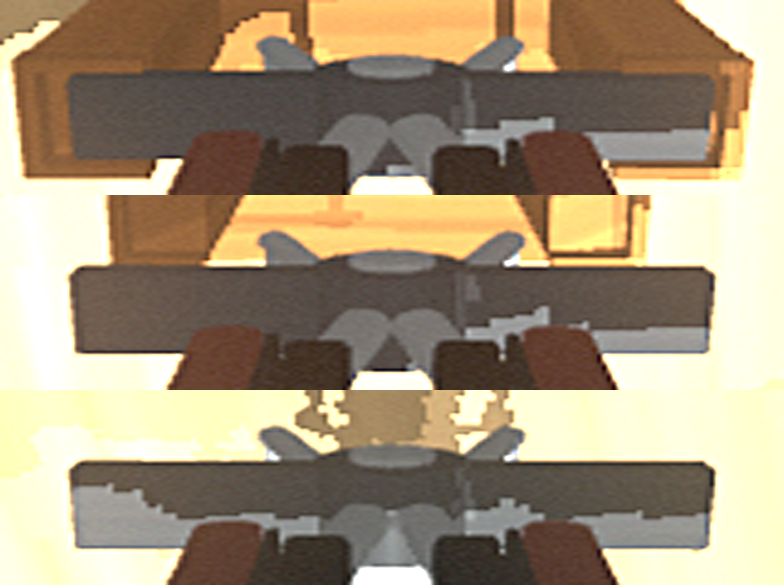

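Request:
{"op": "move_arm", "data": {
  "deltas": [
    [255,0,0,0,0],
    [255,0,0,0,0],
    [255,0,0,0,0],
    [255,0,0,0,0],
    [255,0,0,0,0]
  ]
}}

```text
t: 23.05
ee_pos: [603.2, 42.7, 160.0]
orientation: [2.389, 2.04, 0.0]
ft_force: [0.2, 0.1, -3.0]
width: 25.4
```

```bash
python3 both.py v1; python3 - <<'E'
from h import *
f=[]
for k in range(5):
    get_image("top"); o=get_obs(); f.append(np.r_[o["ft_force"],o["moment"]*10])
print(np.mean(f,0).round(2))
for k in ("groove","pin"): print(k,[(np.round(d["location"],1),round(d["conf"],2)) for d in place_of("top",k)[:2]])
E
```

```text
[603.2  42.7 160. ] [603.1  42.7 159.9] yaw 81.0 F [ 0.2  0.1 -3. ] w 25.4
ring [597.7  10.7  60. ] rel groove along 1.2 lat -0.4 z -0.0
[ 0.02 -0.13 -3.04 -0.53  0.67 -0.04]
groove [(array([594.6,  10.9,  57.2]), 0.98), (array([582. , -61.2,  61.5]), 0.37)]
pin [(array([583.6, -61.2,  61.5]), 0.61)]
```

View pics/v1s.png

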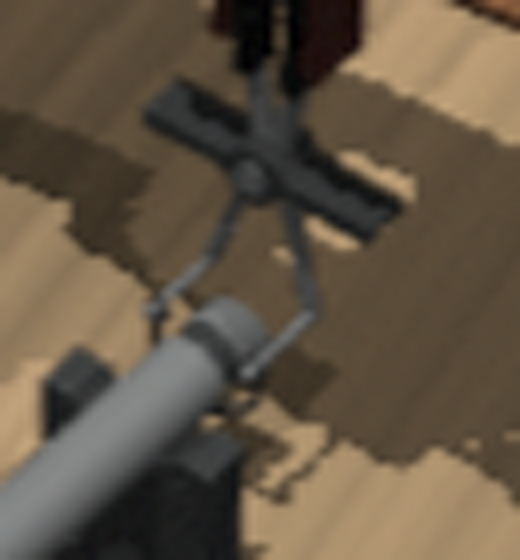

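```bash
python3 -c "
from workcell import *
print(close_job())"
```

```text
the job is handed in; nothing more can be done
None
```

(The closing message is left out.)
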